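Close and lock a specimen transport canister

ROBOT

A 6-joint arm with a two-finger parallel gripper is mounted at the origin on the work surface. World frame = base frame: x ahead of the robot, y to its left, z up, the work surface at z = 0. Lengths are in m, angles in rad, forces in N, time in s.
With the tool pointing down it reaches from about 0.425 to 0.95 m from the base axis. Payload 3.5 kg.
Tool frame: the origin (TCP) lies midway between the tips of the shut fingers; the grasp point (between the pads) lies 19 mm behind it (ctrl.tcp_to_grasp is the distance from the TCP to the grasp point, in m); z points along the fingers, x is the direction in which the jaws open and shut, and the axes are right-handed (so a half turn about z gives the same grasp; the last joint's range is limited). The gripper opens to 85 mm and grips with 20 to 120 N. Pads are 22 mm wide; open, the fingers measure 114 mm over their backs; the gripper's body (76 mm by 85 mm) begins 54 mm behind the grasp point. The pads swing forward as they close: fully open they stand 13 mm farther back than shut.
Start: joints at [1.069, 0.286, 1.577, -0, 1.279, -0.15], TCP at [0.233, 0.634, 0.231] pointing down, gripper open.
Joint ranges: [-2.77, 2.77], [-0.9, 2.22], [0.21, 2.48], [-1.53, 4.67], [0.24, 2.81], [-2.84, 2.84]. Speed limits (rad/s): [2.79, 2.79, 3.14, 3.14, 3.14, 3.14].

INTERFACE

Orientations are given as a unit quaternion [x, y, z, w].
In Python, from plant import ctrl, cams, workorder, spotter gives the robot as it stands. The module is installed in compiled form; this text tells all that it offers.
- The arm moves only by the tool send_rows, never from a script. Its argument "motion" is one flat list of numbers, 5 for each row, row after row: the shift along the tool's x, y, z in cm, then the turn about the tool's z in rad, then the finger opening in cm, from 0 to 8.54. In form: [tx, ty, tz, spin, gripper, tx, ty, tz, spin, gripper, ...]. A call has 1 to 12 rows; each row shifts and turns the pose as measured when the row begins, along the tool's axes as they then stand; what a row does not reach is not made up. A row lasts 1/10 s, in which the tool goes at most 50 mm and 8.59 degrees, less where a joint would pass 70% of its speed; a pose out of reach is approached as far as the arm can. A call is refused whole if a number of a shift passes 5 or a number of a turn 0.15, either way. A call with a gripper value outside its range is refused whole. The fingers move at their own pace and stop on an object; "grip_force" is the grip in N (left out, the last holds). Time passes only in rows, so rows that do not move let the fingers close. It gives the time, the measured TCP pose, the force and the opening at its end, in the units of the state.
- ctrl.get_state(): the state, without advancing time (a new reading comes with each control period).
- cams.read_camera(name): name is "side" or "top"; returns (picture, depth): 384x512x3 uint8, red, green, blue; 384x512 float32, m along the optical axis (not along the pixel's ray), 0 where there is no reading.
- cams.camera_params(name): a dict with "fx", "fy", "cx", "cy" (pixels), "k1" (the pictures are not rectified: a ray, as slopes to the right and down, at radius r is drawn at 1 + k1 r^2 times it, then the intrinsics apply), "xyz" and "attitude" of the camera in the world. Camera axes: x right, y down, z forward; pixel columns grow to the right and rows downward; lengths in m; the calibration is good to about 2 mm. A picture is of the moment at which its call begins. camera_params takes no time and is no camera call.
- workorder.sign_off(): hands the job in, once; it reports no verdict.
Trained networks look in the newest picture that a camera, given by its name, has taken for a name from the list of things; names that differ only in an ending like _2 or _b are one class to them, and where a whole thing is asked for, a point or a joint stands for the part that bears it (a point fixed in the world has none). Each returns a list of dicts, best first, with "conf" (0 to 1); they miss things now and then, are a little off and sometimes report something else, mostly with a low value. They report only what shows in the picture. A call takes as long as a camera call.
- spotter.trace(target, camera): "mask" (384x512 bool, what is visible of it) and "bbox" ([left, top, width, height] in pixels, round what is visible of it).
The state is a dict: "time": time; "qpos": joint angles; "dq": joint speeds; "joint_efforts": joint torques, N m; "eef_pos": TCP position; "tcp_rot": TCP orientation; "contact_force": force on the tool from outside, world axes, zero at the start; "wrist_torque": the same for the moment, N m; "opening": opening from 0.0 (shut) to 1.0 (fully open).
Only numpy, scipy, OpenCV 4.12 (cv2) and the standard library are available. Lean on these libraries where they do the work, as an engineer would, in place of code of your own. Each camera call takes 0.05 s, during which the arm holds its last target.

TASK

Screw the loose lid of the specimen canister down its thread until the lid's lug lies close on the body's lug with the two eyes in line, not a turn short. Then lock it: push the larger locking pin from the pin block down through both eyes until its collar rests on the lid's lug, and let go. Leave the other pin, the bottle, the cup and the tube rack as they are.

Things in the scene. Friction and masses are not known exactly. Their poses are not given: they have to be found in the camera images.
- lid_top (a point): centre of the lid's flat top, on the vertical thread axis. The lid is a ribbed round grey screw cap, 52 mm in diameter, 30 mm tall; at its lower edge a flat lug 24 mm wide and 4 mm thick sticks out to 58 mm from the axis. The top is 144 mm above the bench when closed, up to 9 mm higher when undone. x axis along the lid's lug, z up
- lid (a joint): turn of the lid in rad about the upward axis, counted over whole turns: 0 = screwed down, the two eyes exactly in line; positive = undone (anticlockwise from above); starts 6.6 to 8.6. Clockwise closes: the lid sinks 6 mm per turn; the thread ends at -0.35, a little past the lined-up place. It stays where it is left (friction about 0.12 N m) and cannot be lifted off
- lid_eye (a point): centre of the eye (round vertical hole, 11 mm) at the upper face of the lid's lug, 46 mm from the thread axis, 26 mm below the lid's top. Frame as lid_top
- body_eye (a point): centre of the body's eye (vertical hole, 11 mm) in the upper face of its fixed lug, 112 mm above the bench, 46 mm from the thread axis. Lug 24 mm wide, 5 mm thick, ends 58 mm from the axis; free below. x axis outwards, z up. Closed, the lid's lug lies 2 mm above this one (a turn short: 8 mm). Home, the pin's collar is 6 mm above this point. The pin passes if the eyes are within about 4 mm
- canister: the fixed white canister (76 mm in diameter, shoulder 112 mm above the bench) clamped in a grey holder on a 135 mm square base plate; cannot move. Origin on the bench on the thread axis; x axis towards the body's lug, z up
- pin: the larger locking pin, 36 to 59 g, standing loose in one of the two holes of the pin block: black cylindrical knob 18 mm in diameter, top 33 mm above the origin, on a steel collar 21 mm in diameter and 3 mm thick; below it a steel shank 7 mm in diameter and 30 mm long, its last 6 mm tapered. Origin at the underside of the collar, on the pin's axis; z up along the pin
- pin_tip (a point): lower tip of the larger pin's shank, 30 mm below its origin
- pin_block: the fixed grey plastic block that holds the pins, 140 x 50 x 36 mm (x, y, z); the hole centres are at x = -38 and +38 mm, 9 mm wide and 33 mm deep. Origin under its centre, on the bench. The pins stand on its top by their collars
- short_pin: the smaller pin in the block's other hole, to be left there: black knob 13 mm in diameter, top 22 mm above the origin, collar 16 mm, shank 5 mm by 18 mm. Origin at the underside of the collar
- bottle: closed white bottle, 60 mm in diameter, 150 mm tall, standing on the bench; bystander. Origin under its centre
- cup: closed specimen cup with a white cap, 62 mm in diameter, 70 mm tall; bystander. Origin under its centre
- tube_rack: blue rack of capped blood tubes, 55 x 155 mm, 86 mm tall; bystander. Origin under its centre

How it is judged:
At the end, for the whole second after the job is handed in: Lid within 0.1 rad of lined up and screwed down (not a turn short); larger pin in both eyes: axis within 5 mm of the lid's eye, tip within 6 mm of the body's eye axis, collar 3 to 9 mm above the body's lug (resting on the lid's lug: 6), upright within 0.15 rad, released, at rest (value of joint lid between -0.1 and 0.1 rad and z of pin in the frame of body_eye between 0.003 and 0.009 m and horizontal distance between pin_tip and body_eye below 0.006 m and horizontal distance between pin and lid_eye below 0.005 m and angle between pin's own z axis and vertical below 0.15 rad and linear speed of pin below 0.02 m/s); the robot touches nothing.
It fails at once if the smaller pin is taken out of its hole or moved by more than 15 mm (distance of short_pin from where it was at the start of the episode above 0.015 m).
It fails at once if the bottle is moved by more than 30 mm or tipped (distance of bottle from where it was at the start of the episode above 0.03 m or angle between bottle's own z axis and vertical above 0.4 rad).
It fails at once if the cup is moved by more than 30 mm or tipped (distance of cup from where it was at the start of the episode above 0.03 m or angle between cup's own z axis and vertical above 0.4 rad).
It fails at once if the tube rack is moved by more than 30 mm or tipped (distance of tube_rack from where it was at the start of the episode above 0.03 m or angle between tube_rack's own z axis and vertical above 0.4 rad).
It also fails if it takes over 72 s, if anything falls off the work surface, if the arm or the gripper's body presses on something with over 40 N, if the wrist force passes 120 N, or if a joint passes its speed limit or range.

## Working session

There is one attempt and no reset: what is moved stays moved. The work goes in short steps, Python scripts to look and compute and a tool call to move; the robot and the scene stay as the last step left them, time stands still between calls to the robot, and variables do not carry over. Pictures are saved under pics/ and viewed, and the job is handed in when it is done.

Besides the shell and the picture viewer there is one more tool, called after "Call:" as name(argument=value, ...) on one line, values as JSON. send_rows: Moves the arm, as the interface text tells. Its arguments: {"type":"object","properties":{"motion":{"type":"array","items":{"type":"number"}},"grip_force":{"type":"number"}},"required":["motion"]}

```bash
mkdir -p pics
cat > h.py <<'E'
import numpy as np, cv2
from plant import ctrl, cams, workorder, spotter
from scipy.spatial.transform import Rotation as R
def snap(cam,name=None):
    p,d=cams.read_camera(cam)
    if name: cv2.imwrite('pics/'+name,p[:,:,::-1])
    return p,d
def pts(cam,uv,z):
    """pixels (N,2), depth (N) -> world"""
    c=cams.camera_params(cam)
    uv=np.asarray(uv,float).reshape(-1,2)
    x=(uv[:,0]-c['cx'])/c['fx'];y=(uv[:,1]-c['cy'])/c['fy']
    xu,yu=x.copy(),y.copy()
    for _ in range(20):
        s=1+c['k1']*(xu**2+yu**2); xu=x/s;yu=y/s
    a=rot(c)
    P=np.stack([xu*z,yu*z,np.ones_like(xu)*z],1)
    return P@a.T+np.array(c['xyz'])
def rot(c):
    a=np.array(c['attitude'],float)
    return R.from_quat(a).as_matrix() if a.size==4 else a.reshape(3,3)
def ray_at(cam,uv,h):
    """intersection of pixel ray with plane z=h"""
    o=np.array(cams.camera_params(cam)['xyz']); p=pts(cam,uv,1.0)
    d=p-o; return o+d*((h-o[2])/d[:,2])[:,None]
def proj(cam,P):
    c=cams.camera_params(cam); q=(np.asarray(P,float).reshape(-1,3)-np.array(c['xyz']))@rot(c)
    x=q[:,0]/q[:,2];y=q[:,1]/q[:,2];s=1+c['k1']*(x*x+y*y)
    return np.stack([c['fx']*x*s+c['cx'],c['fy']*y*s+c['cy']],1)
E
python3 - <<'E'
from h import *
for c in('top','side'):
    print(cams.camera_params(c)); snap(c,c+'0.png')
print(ctrl.get_state(), ctrl.tcp_to_grasp)
for c in('top','side'):
  for n in ('lid','lid_top','pin','short_pin','pin_block','canister','bottle','cup','tube_rack'):
    r=spotter.trace(n,c)
    print(c,n,[(round(q['conf'],2),q['bbox']) for q in r[:3]])
E
```

```text
{'fx': 361.1644429380277, 'fy': 361.1644429380277, 'cx': 252.1634358444491, 'cy': 192.6755551738763, 'k1': -0.10671975416366365, 'xyz': array([0.50043642, 0.00944365, 0.86930548]), 'attitude': array([ 0.71039814, -0.70003084,  0.04687992, -0.05561997])}
{'fx': 369.5807334921662, 'fy': 369.5807334921662, 'cx': 259.0946766710319, 'cy': 194.08091349412976, 'k1': -0.09014986185089328, 'xyz': array([0.4511016 , 0.55691155, 0.70003859]), 'attitude': array([-0.15078679,  0.91495832, -0.37069461,  0.05196269])}
{'time': 0.1, 'qpos': array([ 1.06899621e+00,  2.87127765e-01,  1.57803045e+00,  5.82145343e-06,
        1.27860698e+00, -1.50062280e-01]), 'dq': array([ 8.69810098e-05, -2.50104300e-03, -3.21980945e-03,  3.11250586e-04,
       -1.68591241e-03,  6.28008338e-04]), 'joint_efforts': array([ 1.33530026e-03, -4.07291973e+01, -2.93700564e+01, -9.29920111e-05,
        3.34487857e-03,  1.30262836e-05]), 'eef_pos': array([0.23227851, 0.63314202, 0.23005178]), 'tcp_rot': array([ 8.19917605e-01,  5.72480516e-01, -9.74846474e-04,  4.79230608e-04]), 'contact_force': array([-0.13128471,  0.21550246
[... 330 characters left out ...]
, 11.6])]
top pin_block [(0.76, [183.6, 229.5, 27.5, 64.6])]
top canister [(0.88, [273.7, 210.7, 77.9, 69.6])]
top bottle [(0.63, [112.3, 116.0, 39.3, 35.0])]
top cup [(0.91, [357.5, 135.2, 27.5, 29.8]), (0.34, [221.3, 94.6, 70.0, 40.8])]
top tube_rack [(0.98, [223.5, 94.5, 66.4, 38.2])]
side lid [(0.76, [315.4, 150.7, 23.3, 31.5])]
side lid_top [(0.88, [316.0, 144.2, 19.9, 39.0]), (0.55, [283.9, 146.6, 70.2, 77.8])]
side pin []
side short_pin []
side pin_block [(0.67, [272.9, 262.3, 73.6, 50.0])]
side canister [(0.86, [284.8, 145.5, 70.5, 80.1])]
side bottle [(0.64, [123.8, 267.4, 42.4, 60.1])]
side cup [(0.94, [244.7, 120.5, 19.2, 36.6])]
side tube_rack [(0.72, [155.2, 165.1, 56.0, 63.8])]
```

Run:
```python
import cv2
a=cv2.imread('pics/top0.png');b=cv2.imread('pics/side0.png')
cv2.imwrite('pics/top0c.png',cv2.resize(a[190:310,170:370],None,fx=4,fy=4,interpolation=cv2.INTER_CUBIC))
cv2.imwrite('pics/side0c.png',cv2.resize(b[110:330,240:380],None,fx=2.7,fy=2.7,interpolation=cv2.INTER_CUBIC))
```

```text
(no output)
```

View pics/top0.png

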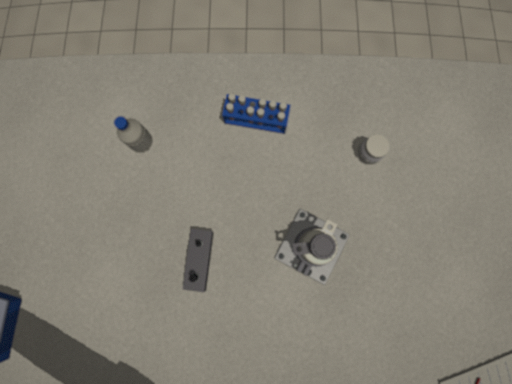

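View pics/side0.png

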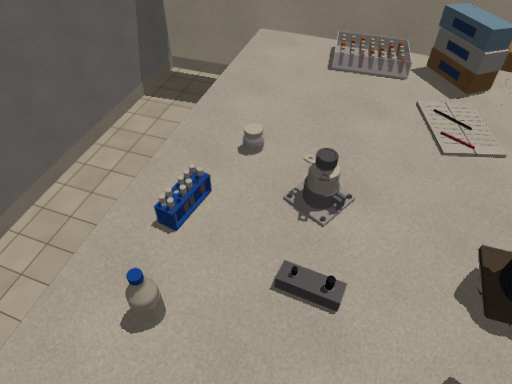

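View pics/top0c.png

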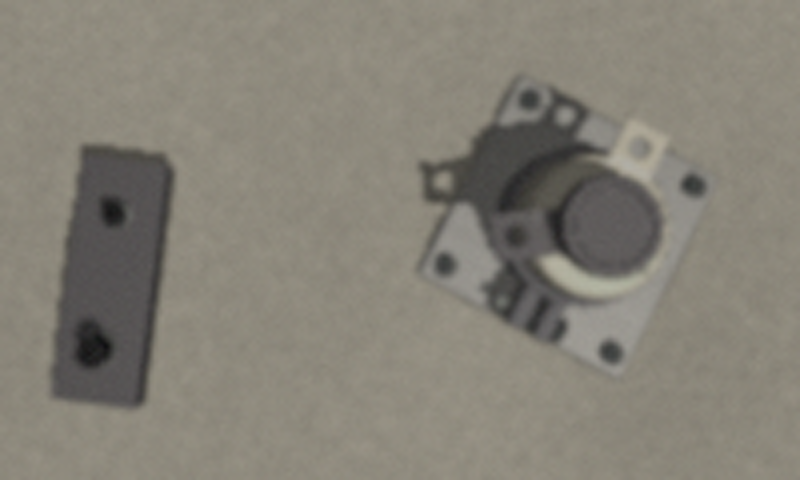

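View pics/side0c.png

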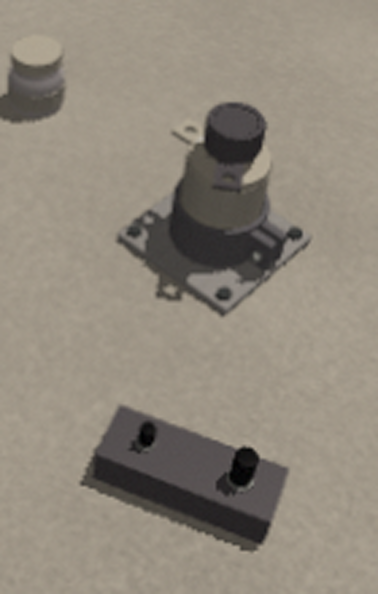

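Run:
```python
from h import *
import os
p,d=snap('top'); 
c=lambda x,y:(170+x/4,190+y/4)
L=ray_at('top',[c(611,223)],.151)[0];print('lid top',L)
le=ray_at('top',[c(516,235)],.125)[0];be=ray_at('top',[c(640,148)],.112)[0]
for n,q in(('le',le),('be',be)): v=q[:2]-L[:2];print(n,q,np.hypot(*v),np.arctan2(v[1],v[0]))
pk=ray_at('top',[c(91,344)],.069)[0]; sk=ray_at('top',[c(112,210)],.058)[0];print('pins',pk,sk,np.hypot(*(pk-sk)[:2]))
# depth checks
for n,q in(('lid',c(611,223)),('le',c(505,250)),('be',c(640,165)),('blk',c(110,280))):
    u,v=map(int,map(round,q)); print(n,pts('top',[(u,v)],np.median(d[v-1:v+2,u-1:u+2])))
m=spotter.trace('lid','top')[0]['mask'];print(m.sum())
# top-disc from depth
P=pts('top',np.argwhere(np.ones_like(d))[:,::-1],d.ravel());k=(np.hypot(*(P[:,:2]-L[:2]).T)<.07)&(P[:,2]>.142)&(P[:,2]<.165)
print('disc',k.sum(),np.median(P[k],0),P[k].min(0),P[k].max(0),((P[k].min(0)+P[k].max(0))/2))
blk=(P[:,2]>.030)&(P[:,2]<.042)&(np.hypot(*(P[:,:2]-(pk+sk)[:2]/2).T)<.1)
print('blk',blk.sum(),cv2.minAreaRect(P[blk][:,:2].astype(np.float32)*1000))
# side
ps,ds=snap('side');P=pts('side',np.argwhere(np.ones_like(ds))[:,::-1],ds.ravel());k=(np.hypot(*(P[:,:2]-L[:2]).T)<.07)&(P[:,2]>.142)&(P[:,2]<.165)
print('disc side',k.sum(),np.median(P[k],0),(P[k].min(0)+P[k].max(0))/2)
cs=lambda x,y:(240+x/2.7,110+y/2.7)
print('lid side',ray_at('side',[cs(236,122)],.151),'lideye',ray_at('side',[cs(228,178)],.125),'be',ray_at('side',[cs(190,130)],.112))
print('pin side',ray_at('side',[cs(246,454)],.069), ray_at('side',[cs(148,427)],.058))
```

```text
lid top [ 0.50128084 -0.12195877  0.151     ]
le [ 0.49471333 -0.07794111  0.125     ] 0.044504902862447834 1.7189053033530042
be [ 0.54053201 -0.14469769  0.112     ] 0.04536201971343112 -0.5250734572223376
pins [0.43118519 0.14746279 0.069     ] [0.50449123 0.13994473 0.058     ] 0.07369055073253498
lid [[ 0.50079472 -0.12258906  0.15025669]]
le [[ 0.48806023 -0.07178307  0.12530358]]
be [[ 0.53216848 -0.14464191  0.11182148]]
blk [[0.46471417 0.14240008 0.03479941]]
763
disc 544 [ 0.50057087 -0.12224507  0.15035289] [ 0.47513222 -0.14689045  0.14235355] [ 0.52455069 -0.09585807  0.15426907] [ 0.49984146 -0.12137426  0.14831131]
blk 1269 ((465.0980224609375, 144.8487548828125), (51.33759307861328, 139.89031982421875), 83.5055923461914)
disc side 307 [ 0.49998539 -0.11757488  0.14979633] [ 0.50021829 -0.12083261  0.14785865]
lid side [[ 0.49872977 -0.11974266  0.151     ]] lideye [[ 0.49342151 -0.07652418  0.125     ]] be [[ 0.53978363 -0.14232079  0.112     ]]
pin side [[0.42656402 0.14718229 0.069     ]] [[0.50119889 0.14051913 0.058     ]]
```

```bash
cat >> h.py <<'E'
def theta(s): 
    x=R.from_quat(s['tcp_rot']).as_matrix()[:,0]; return np.arctan2(x[1],x[0])
def plan(targets,grip,vmax=4.5,smax=.14,start=None):
    """targets: list of (x,y,z,dtheta_total_from_prev). prints rows"""
    s=ctrl.get_state(); p=np.array(s['eef_pos']); th=theta(s); rows=[]
    for x,y,z,dth in targets:
        t=np.array([x,y,z]); n=int(max(1,np.ceil(np.linalg.norm(t-p)*100/vmax),np.ceil(abs(dth)/smax)))
        for i in range(n):
            d=(t-p)/(n-i)*100; c,si=np.cos(th),np.sin(th)
            r=[round(d[0]*c+d[1]*si,2),round(d[0]*si-d[1]*c,2),round(-d[2],2),round(-dth/n,3),grip]
            rows.append(r); 
            p=p+np.array([r[0]*c+r[1]*si,r[0]*si-r[1]*c,-r[2]])/100; th-=r[3]
    for i in range(0,len(rows),12): print([v for r in rows[i:i+12] for v in r])
    print('end',p,th)
def st():
    s=ctrl.get_state(); print('t',round(s['time'],2),'q',np.round(s['qpos'],3),'p',np.round(s['eef_pos'],4),'th',round(theta(s),3),'tilt',np.round(R.from_quat(s['tcp_rot']).as_matrix()[2,:2],3),'F',np.round(s['contact_force'],1),'M',np.round(s['wrist_torque'],2),'op',round(s['opening']*8.54,2)); return s
E
python3 - <<'E'
from h import *
plan([(.40,.42,.235,.3),(.5,-.121,.235,.65)],8.54)
E
```

```text
[np.float64(-2.04), np.float64(3.3), np.float64(-0.05), -0.043, 8.54, np.float64(-2.18), np.float64(3.21), np.float64(-0.05), -0.043, 8.54, np.float64(-2.32), np.float64(3.11), np.float64(-0.05), -0.043, 8.54, np.float64(-2.45), np.float64(3.01), np.float64(-0.05), -0.043, 8.54, np.float64(-2.57), np.float64(2.9), np.float64(-0.06), -0.043, 8.54, np.float64(-2.7), np.float64(2.78), np.float64(-0.05), -0.043, 8.54, np.float64(-2.81), np.float64(2.66), np.float64(-0.06), -0.043, 8.54, np.float64(-4.12), np.float64(0.98), np.float64(0.0), -0.05, 8.54, np.float64(-4.16), np.float64(0.77), np.float64(0.0), -0.05, 8.54, np.float64(-4.19), np.float64(0.56), np.float64(0.0), -0.05, 8.54, np.float64(-4.22), np.float64(0.35), np.float64(0.0), -0.05, 8.54, np.float64(-4.23), np.float64(0.14), np.float64(0.0), -0.05, 8.54]
[np.float64(-4.23), np.float64(-0.07), np.float64(0.0), -0.05, 8.54, np.float64(-4.22), np.float64(-0.28), np.float64(0.0), -0.05, 8.54, np.float64(-4.21), np.float64(-0.49), np.float64(0.0), -0.05, 8.54, np.float64(-4.17), np.float64(-0.7), np.float64(0.0), -0.05, 8.54, np.float64(-4.14), np.float64(-0.91), np.float64(0.0), -0.05, 8.54, np.float64(-4.08), np.float64(-1.11), np.float64(0.0), -0.05, 8.54, np.float64(-4.02), np.float64(-1.31), np.float64(0.0), -0.05, 8.54, np.float64(-3.96), np.float64(-1.52), np.float64(0.0), -0.05, 8.54]
end [ 0.49998067 -0.12103548  0.23500276] 2.169986070872958
```

Call:
send_rows(motion=[-2.0,3.3,-0.05,-0.043,8.54,-2.2,3.2,-0.05,-0.043,8.54,-2.3,3.1,-0.05,-0.043,8.54,-2.45,3.0,-0.05,-0.043,8.54,-2.6,2.9,-0.05,-0.043,8.54,-2.7,2.8,-0.05,-0.043,8.54,-2.8,2.65,-0.05,-0.043,8.54,-4.1,1.0,0,-0.05,8.54,-4.15,0.8,0,-0.05,8.54,-4.2,0.55,0,-0.05,8.54,-4.2,0.35,0,-0.05,8.54,-4.2,0.15,0,-0.05,8.54], grip_force=60)

```text
time: 2.35
eef_pos: [0.4508, 0.2042, 0.2358]
tcp_rot: [0.62, 0.784, 0.003, 0.001]
contact_force: [0.2, 0.6, 0.2]
opening: 0.999
```

```bash
sed -i 's/print(\[v for/print([float(v) for/' h.py
python3 - <<'E'
from h import *
s=st(); plan([(.5,-.121,.22,2.25-theta(s)),(.5,-.121,.20,0)],8.54)
E
```

```text
t 2.35 q [ 0.219 -0.127  2.008  0.003  1.254 -1.585] p [0.4508 0.2042 0.2358] th 1.803 tilt [0.003 0.006] F [0.2 0.6 0.2] M [-0.04 -0.01  0.02] op 8.53
[-4.1, -0.34, 0.2, -0.056, 8.54, -4.07, -0.57, 0.2, -0.056, 8.54, -4.03, -0.79, 0.2, -0.056, 8.54, -3.98, -1.02, 0.2, -0.056, 8.54, -3.92, -1.24, 0.19, -0.056, 8.54, -3.85, -1.46, 0.2, -0.056, 8.54, -3.76, -1.67, 0.19, -0.056, 8.54, -3.66, -1.87, 0.2, -0.056, 8.54, 0.0, -0.0, 2.0, 0.0, 8.54]
end [ 0.50001261 -0.12100241  0.19999222] 2.2510136910058485
```

Call:
send_rows(motion=[-4.1,-0.35,0.2,-0.056,8.54,-4.05,-0.55,0.2,-0.056,8.54,-4.0,-0.8,0.2,-0.056,8.54,-4.0,-1.0,0.2,-0.056,8.54,-3.9,-1.25,0.2,-0.056,8.54,-3.85,-1.45,0.2,-0.056,8.54,-3.75,-1.65,0.2,-0.056,8.54,-3.65,-1.85,0.2,-0.056,8.54,0,0,1,0,8.54])

```text
time: 3.25
eef_pos: [0.5054, -0.1382, 0.2137]
tcp_rot: [0.424, 0.905, 0.004, 0.009]
contact_force: [0.4, 0.6, -0.5]
opening: 1.0
```

Run:
```python
from h import *
s=st(); plan([(.5,-.121,.18,0),(.5,-.121,.124,0)],8.54,vmax=2)
```

```text
t 3.25 q [-0.465 -0.044  1.973  0.009  1.196 -2.733] p [ 0.5054 -0.1382  0.2137] th 2.265 tilt [-0.012  0.015] F [ 0.4  0.6 -0.5] M [ 0.05 -0.01 -0.03] op 8.54
[0.83, 0.34, 1.68, 0.0, 8.54, 0.84, 0.34, 1.69, 0.0, 8.54, -0.0, 0.0, 1.87, 0.0, 8.54, -0.0, 0.0, 1.86, 0.0, 8.54, -0.0, 0.0, 1.87, 0.0, 8.54]
end [ 0.49995317 -0.12097783  0.12397845] 2.265186929921379
```

Call:
send_rows(motion=[0.85,0.35,1.5,0,8.54,0.8,0.3,1.5,0,8.54,0,0,0,0,8.54])

```text
time: 3.55
eef_pos: [0.4992, -0.1214, 0.181]
tcp_rot: [0.427, 0.904, 0.004, 0.007]
contact_force: [-0.2, -0.2, 0.2]
opening: 1.0
```

Run:
```python
from h import *
s=st(); plan([(.5,-.121,.18,0),(.5,-.121,.124,0)],8.54,vmax=2)
p,d=snap('side');cv2.imwrite('pics/s1.png',cv2.resize(p[90:240,220:400],None,fx=4,fy=4,interpolation=cv2.INTER_CUBIC)[:,:,::-1])
```

```text
t 3.55 q [-0.441 -0.032  2.024  0.01   1.135 -2.704] p [ 0.4992 -0.1214  0.181 ] th 2.26 tilt [-0.009  0.014] F [-0.2 -0.2  0.2] M [-0.02 -0.    0.02] op 8.54
[-0.02, 0.09, 0.1, 0.0, 8.54, 0.0, -0.0, 1.87, 0.0, 8.54, 0.0, -0.0, 1.86, 0.0, 8.54, 0.0, -0.0, 1.87, 0.0, 8.54]
end [ 0.50005158 -0.12099665  0.1239586 ] 2.259699315710219
```

View pics/s1.png

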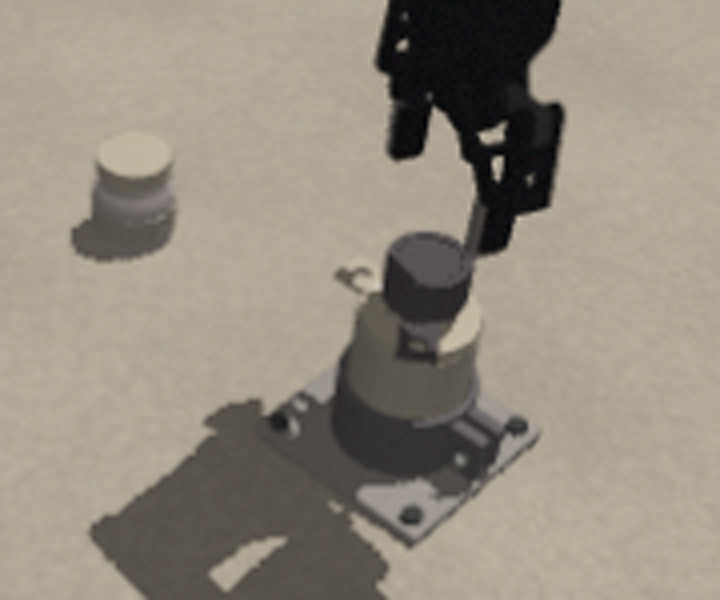

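Call:
send_rows(motion=[0,0.08,1.8,0,8.54,0,0,1.8,0,8.54,0,0,1.5,0,8.54,0,0,0.5,0,8.54,0,0,0,0,8.54])

```text
time: 4.1
eef_pos: [0.5059, -0.1213, 0.1308]
tcp_rot: [0.425, 0.905, 0.004, 0.014]
contact_force: [-0.1, 0.1, -0.2]
opening: 1.002
```

Run:
```python
from h import *
s=st()
p,d=snap('side');cv2.imwrite('pics/s2.png',cv2.resize(p[90:240,220:400],None,fx=4,fy=4,interpolation=cv2.INTER_CUBIC)[:,:,::-1])
```

```text
t 4.1 q [-0.435  0.038  2.054  0.01   1.022 -2.702] p [ 0.5059 -0.1213  0.1308] th 2.262 tilt [-0.021  0.02 ] F [-0.1  0.1 -0.2] M [-0.02  0.   -0.06] op 8.55
```

View pics/s2.png

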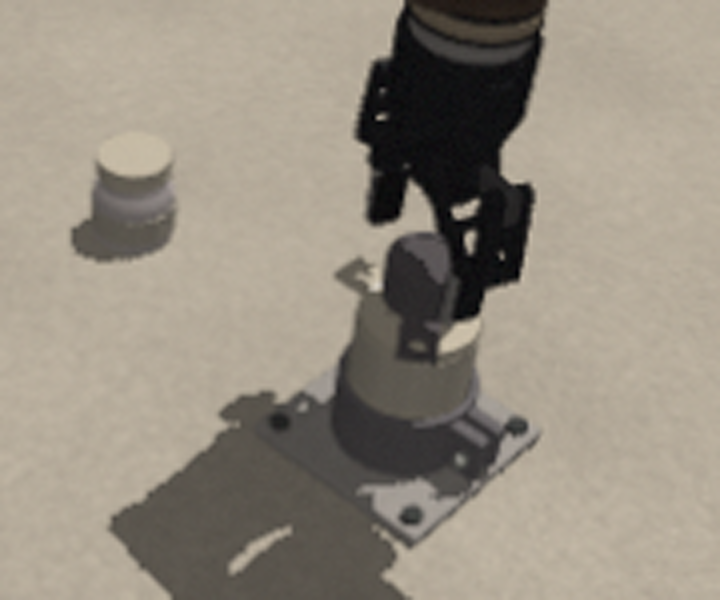

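Call:
send_rows(motion=[0,0,-2.5,0,8.54,0,0,-2.5,0,8.54,0,0,0,0,8.54])

```text
time: 4.45
eef_pos: [0.5057, -0.1214, 0.1854]
tcp_rot: [0.425, 0.905, 0.004, 0.016]
contact_force: [0.3, -0.2, 1.1]
opening: 0.999
```

Run:
```python
from h import *
s=st();plan([(.5,-.121,.172,0),(.5,-.121,.124,0)],8.54,vmax=.8)
```

```text
t 4.45 q [-0.435 -0.032  2.016  0.009  1.127 -2.702] p [ 0.5057 -0.1214  0.1854] th 2.263 tilt [-0.025  0.021] F [ 0.3 -0.2  1.1] M [ 0.    0.02 -0.01] op 8.53
[0.2, -0.21, 0.67, 0.0, 8.54, 0.2, -0.2, 0.67, 0.0, 8.54, -0.0, -0.0, 0.69, 0.0, 8.54, -0.0, -0.0, 0.69, 0.0, 8.54, -0.0, -0.0, 0.68, 0.0, 8.54, -0.0, -0.0, 0.69, 0.0, 8.54, -0.0, -0.0, 0.68, 0.0, 8.54, -0.0, -0.0, 0.69, 0.0, 8.54, -0.0, -0.0, 0.68, 0.0, 8.54]
end [ 0.50001881 -0.12098196  0.12400623] 2.2627274773732755
```

```bash
python3 - <<'E'
s=open('h.py').read()
a=s.index('def plan');b=s.index('def st():')
s=s[:a]+'''def plan(targets,grip,vmax=4.5,smax=.14):
    """targets: (x,y,z,dtheta (anticlockwise +)); full tool attitude used"""
    s=ctrl.get_state(); p=np.array(s['eef_pos']); A=R.from_quat(s['tcp_rot']); rows=[]
    for x,y,z,dth in targets:
        t=np.array([x,y,z]); n=int(max(1,np.ceil(np.linalg.norm(t-p)*100/vmax),np.ceil(abs(dth)/smax)))
        for i in range(n):
            d=A.inv().apply((t-p)/(n-i)*100).round(2)
            r=[*d,round(-dth/n,3),grip]; rows.append(r)
            p=p+A.apply(d)/100; A=A*R.from_rotvec([0,0,r[3]])
    for i in range(0,len(rows),12): print([float(v) for r in rows[i:i+12] for v in r])
    print('end',p)
'''+s[b:]
open('h.py','w').write(s)
E
python3 - <<'E'
from h import *
s=st();plan([(.5,-.121,.172,0),(.5,-.121,.124,0)],8.54,vmax=.8)
E
```

```text
t 4.45 q [-0.435 -0.032  2.016  0.009  1.127 -2.702] p [ 0.5057 -0.1214  0.1854] th 2.263 tilt [-0.025  0.021] F [ 0.3 -0.2  1.1] M [ 0.    0.02 -0.01] op 8.53
[0.22, -0.22, 0.66, 0.0, 8.54, 0.21, -0.22, 0.66, 0.0, 8.54, 0.02, -0.01, 0.69, 0.0, 8.54, 0.02, -0.02, 0.68, 0.0, 8.54, 0.02, -0.01, 0.69, 0.0, 8.54, 0.02, -0.02, 0.68, 0.0, 8.54, 0.01, -0.01, 0.69, 0.0, 8.54, 0.02, -0.02, 0.68, 0.0, 8.54, 0.01, -0.01, 0.69, 0.0, 8.54]
end [ 0.50002824 -0.12099339  0.12398834]
```

Call:
send_rows(motion=[0.22,-0.22,0.66,0,8.54,0.22,-0.22,0.66,0,8.54,0.02,-0.02,0.7,0,8.54,0.02,-0.02,0.7,0,8.54,0.02,-0.02,0.7,0,8.54,0.02,-0.02,0.7,0,8.54,0,0,0,0,8.54])

```text
time: 5.15
eef_pos: [0.4967, -0.1198, 0.1362]
tcp_rot: [0.425, 0.905, 0.004, 0.012]
contact_force: [-0.5, -0.4, 0.0]
opening: 1.003
```

Run:
```python
from h import *
s=st();plan([(.5,-.121,.124,0)],8.54,vmax=.6)
```

```text
t 5.15 q [-0.44   0.011  2.071  0.01   1.035 -2.708] p [ 0.4967 -0.1198  0.1362] th 2.263 tilt [-0.019  0.018] F [-0.5 -0.4  0. ] M [ 0.05  0.07 -0.03] op 8.57
[-0.09, 0.05, 0.41, 0.0, 8.54, -0.09, 0.05, 0.41, 0.0, 8.54, -0.09, 0.06, 0.41, 0.0, 8.54]
end [ 0.50000952 -0.12093725  0.1240023 ]
```

Call:
send_rows(motion=[-0.09,0.05,0.4,0,8.54,-0.08,0.05,0.4,0,8.54,0,0,0.4,0,8.54,0,0,0,0,8.54])

```text
time: 5.55
eef_pos: [0.4995, -0.1208, 0.1232]
tcp_rot: [0.425, 0.905, 0.004, 0.013]
contact_force: [0.5, 0.4, -0.7]
opening: 0.998
```

Run:
```python
from h import *
s=st();plan([(.5,-.121,.124,0)],8.54,vmax=.6)
```

```text
t 5.55 q [-0.439  0.036  2.072  0.01   1.009 -2.707] p [ 0.4995 -0.1208  0.1232] th 2.263 tilt [-0.019  0.019] F [ 0.5  0.4 -0.7] M [0.03 0.04 0.04] op 8.52
[-0.05, 0.03, -0.07, 0.0, 8.54]
end [ 0.49998684 -0.12096076  0.12394965]
```

Call:
send_rows(motion=[0,0,0,0,4.6,0,0,0,0,4.6,0,0,0,0,4.6,0,0,0,0,4.6,0,0,0,0,4.6,0,0,0,0,4.6], grip_force=40)

```text
time: 6.15
eef_pos: [0.5012, -0.1225, 0.125]
tcp_rot: [0.426, 0.905, 0.004, 0.016]
contact_force: [1.3, -1.0, 0.3]
opening: 0.595
```

Run:
```python
from h import *
s=st()
```

```text
t 6.15 q [-0.44   0.035  2.07   0.009  1.006 -2.707] p [ 0.5012 -0.1225  0.125 ] th 2.261 tilt [-0.025  0.02 ] F [ 1.3 -1.   0.3] M [-0.11 -0.07 -0.  ] op 5.08
```

Call:
send_rows(motion=[0,0,0.01,0.1,4.6,0,0,0.01,0.1,4.6,0,0,0.01,0.1,4.6,0,0,0.01,0.1,4.6,0,0,0.01,0.1,4.6,0,0,0.01,0.1,4.6])

```text
time: 6.75
eef_pos: [0.5016, -0.1237, 0.1244]
tcp_rot: [0.68, 0.733, 0.007, 0.016]
contact_force: [1.5, -2.0, -0.8]
opening: 0.594
```

Run:
```python
from h import *
s=st()
p,d=snap('top');cv2.imwrite('pics/t3.png',cv2.resize(p[190:300,250:370],None,fx=5,fy=5,interpolation=cv2.INTER_CUBIC)[:,:,::-1])
```

```text
t 6.75 q [-0.44   0.036  2.07   0.004  1.002 -2.088] p [ 0.5016 -0.1237  0.1244] th 1.645 tilt [-0.014  0.032] F [ 1.5 -2.  -0.8] M [-0.36 -0.07  0.1 ] op 5.07
```

View pics/t3.png

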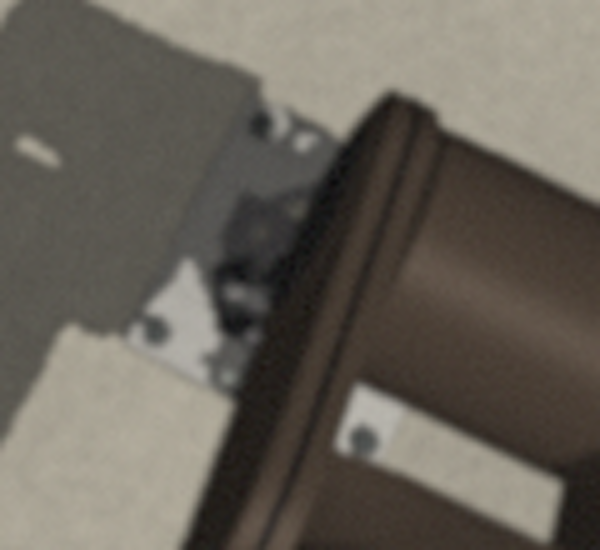

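Call:
send_rows(motion=[0,0,0.015,0.15,4.6,0,0,0.015,0.15,4.6,0,0,0.015,0.15,4.6,0,0,0.015,0.15,4.6,0,0,0.015,0.15,4.6,0,0,0.015,0.15,4.6,0,0,0.015,0.15,4.6,0,0,0.015,0.15,4.6,0,0,0.015,0.15,4.6,0,0,0.015,0.15,4.6])

```text
time: 7.8
eef_pos: [0.4993, -0.1256, 0.1229]
tcp_rot: [0.997, 0.073, 0.01, 0.012]
contact_force: [1.9, -1.1, -0.1]
opening: 0.599
```

Run:
```python
from h import *
s=st()
```

```text
t 7.8 q [-0.438  0.038  2.07  -0.013  1.003 -0.577] p [ 0.4993 -0.1256  0.1229] th 0.146 tilt [0.019 0.026] F [ 1.9 -1.1 -0.1] M [-0.22  0.51  0.14] op 5.12
```

Call:
send_rows(motion=[0,0,0.015,0.15,4.6,0,0,0.015,0.15,4.6,0,0,0.015,0.15,4.6,0,0,0.015,0.15,4.6,0,0,0.015,0.15,4.6,0,0,0.015,0.15,4.6,0,0,0.015,0.15,4.6,0,0,0.015,0.15,4.6,0,0,0.015,0.15,4.6,0,0,0.015,0.15,4.6])

```text
time: 8.8
eef_pos: [0.4977, -0.1235, 0.1214]
tcp_rot: [0.779, -0.627, 0.009, 0.003]
contact_force: [2.5, -3.4, 0.3]
opening: 0.596
```

Run:
```python
from h import *
s=st()
p,d=snap('side');cv2.imwrite('pics/s4.png',cv2.resize(p[90:240,220:400],None,fx=4,fy=4,interpolation=cv2.INTER_CUBIC)[:,:,::-1])
```

```text
t 8.8 q [-0.436  0.043  2.068 -0.012  1.015  0.926] p [ 0.4977 -0.1235  0.1214] th -1.356 tilt [ 0.017 -0.006] F [ 2.5 -3.4  0.3] M [0.42 0.   0.16] op 5.09
```

View pics/s4.png

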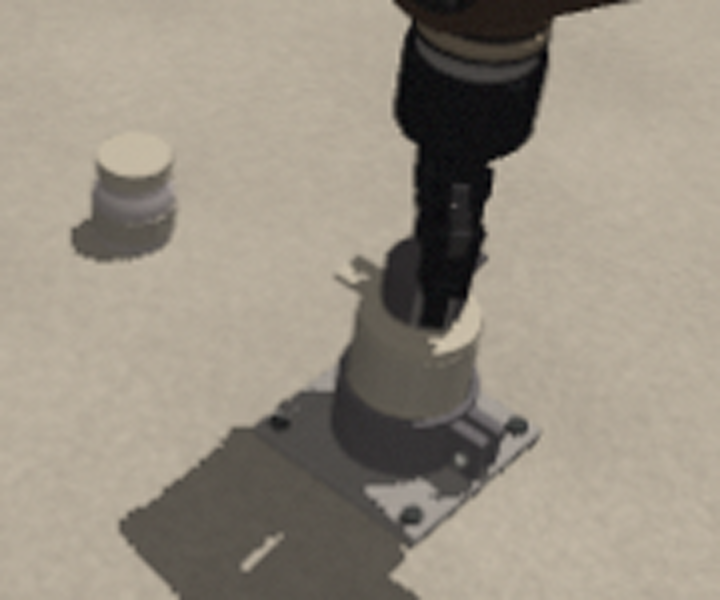

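Call:
send_rows(motion=[0,0,0.015,0.15,4.6,0,0,0.015,0.15,4.6,0,0,0.015,0.15,4.6,0,0,0.015,0.15,4.6,0,0,0.015,0.15,4.6,0,0,0.015,0.15,4.6,0,0,0.015,0.15,4.6,0,0,0.015,0.15,4.6,0,0,0.015,0.15,4.6,0,0,0.015,0.15,4.6,0,0,0.015,0.15,4.6])

```text
time: 9.95
eef_pos: [0.4995, -0.1219, 0.1201]
tcp_rot: [-0.069, 0.998, -0.005, 0.007]
contact_force: [2.2, -1.3, -1.2]
opening: 0.598
```

Run:
```python
from h import *
s=st()
```

```text
t 9.95 q [-0.436  0.046  2.068 -0.003  1.01   2.569] p [ 0.4995 -0.1219  0.1201] th -3.003 tilt [-0.014 -0.012] F [ 2.2 -1.3 -1.2] M [-0.04 -0.2   0.16] op 5.1
```

Call:
send_rows(motion=[0,0,0,0,8,0,0,0,0,8,0,0,0,0,8,0,0,0,0,8])

```text
time: 10.35
eef_pos: [0.4987, -0.1208, 0.1198]
tcp_rot: [-0.077, 0.997, -0.004, 0.006]
contact_force: [0.1, 1.1, -0.2]
opening: 0.937
```

Run:
```python
from h import *
s=st()
```

```text
t 10.35 q [-4.350e-01  4.500e-02  2.069e+00 -2.000e-03  1.012e+00  2.554e+00] p [ 0.4987 -0.1208  0.1198] th -2.988 tilt [-0.012 -0.01 ] F [ 0.1  1.1 -0.2] M [-0.05 -0.01 -0.09] op 8.01
```

Call:
send_rows(motion=[0,0,0,-0.15,8,0,0,0,-0.15,8,0,0,0,-0.15,8,0,0,0,-0.15,8,0,0,0,-0.15,8,0,0,0,-0.15,8,0,0,0,-0.15,8,0,0,0,-0.15,8,0,0,0,-0.15,8,0,0,0,-0.15,8,0,0,0,-0.15,8,0,0,0,-0.15,8])

```text
time: 11.55
eef_pos: [0.4978, -0.1197, 0.1199]
tcp_rot: [0.83, -0.557, 0.006, -0.001]
contact_force: [0.4, 0.5, 0.1]
opening: 0.939
```

Call:
send_rows(motion=[0,0,0,-0.15,8,0,0,0,-0.15,8,0,0,0,-0.15,8,0,0,0,-0.15,8,0,0,0,-0.15,8,0,0,0,-0.15,8,0,0,0,-0.15,8,0,0,0,-0.15,8,0,0,0,-0.15,8,0,0,0,-0.15,8,0,0,0,0,8])

```text
time: 12.65
eef_pos: [0.4972, -0.1187, 0.1201]
tcp_rot: [0.987, 0.159, 0.004, 0.003]
contact_force: [-0.3, 0.1, 0.8]
opening: 0.937
```

Run:
```python
from h import *
s=st();plan([(.4995,-.1232,.1195,0)],8,vmax=.6)
```

```text
t 12.65 q [-0.433  0.043  2.071 -0.     1.017 -0.752] p [ 0.4972 -0.1187  0.1201] th 0.319 tilt [0.008 0.007] F [-0.3  0.1  0.8] M [ 0.04 -0.01  0.01] op 8.0
[0.08, 0.5, 0.06, 0.0, 8.0]
end [ 0.4994853  -0.12316794  0.11952943]
```

Call:
send_rows(motion=[0.05,0.25,0.03,0,8,0.03,0.25,0.03,0,8,0,0,0,0,4.6,0,0,0,0,4.6,0,0,0,0,4.6,0,0,0,0,4.6,0,0,0,0,4.6,0,0,0,0,4.6])

```text
time: 13.45
eef_pos: [0.4997, -0.1236, 0.1199]
tcp_rot: [0.988, 0.156, 0.004, 0.003]
contact_force: [0.2, 1.0, 1.0]
opening: 0.595
```

Run:
```python
from h import *
s=st()
```

```text
t 13.45 q [-0.44   0.051  2.063 -0.     1.017 -0.752] p [ 0.4997 -0.1236  0.1199] th 0.313 tilt [0.007 0.007] F [0.2 1.  1. ] M [-0.07  0.14  0.07] op 5.08
```

Call:
send_rows(motion=[0,0,0.015,0.15,4.6,0,0,0.015,0.15,4.6,0,0,0.015,0.15,4.6,0,0,0.015,0.15,4.6,0,0,0.015,0.15,4.6,0,0,0.015,0.15,4.6,0,0,0.015,0.15,4.6,0,0,0.015,0.15,4.6,0,0,0.015,0.15,4.6,0,0,0.015,0.15,4.6])

```text
time: 14.45
eef_pos: [0.4996, -0.1236, 0.1184]
tcp_rot: [0.827, -0.562, 0.005, 0.001]
contact_force: [0.5, 0.3, 1.1]
opening: 0.598
```

Call:
send_rows(motion=[0,0,0.015,0.15,4.6,0,0,0.015,0.15,4.6,0,0,0.015,0.15,4.6,0,0,0.015,0.15,4.6,0,0,0.015,0.15,4.6,0,0,0.015,0.15,4.6,0,0,0.015,0.15,4.6,0,0,0.015,0.15,4.6,0,0,0.015,0.15,4.6,0,0,0.015,0.15,4.6,0,0,0,0,4.6])

```text
time: 15.55
eef_pos: [0.4995, -0.1236, 0.117]
tcp_rot: [-0.222, 0.975, -0.005, 0.002]
contact_force: [-1.1, -0.5, 1.5]
opening: 0.593
```

Run:
```python
from h import *
s=st()
p,d=snap('side');cv2.imwrite('pics/s5.png',cv2.resize(p[90:240,220:400],None,fx=4,fy=4,interpolation=cv2.INTER_CUBIC)[:,:,::-1])
p,d=snap('top');cv2.imwrite('pics/t5.png',cv2.resize(p[190:300,250:370],None,fx=5,fy=5,interpolation=cv2.INTER_CUBIC)[:,:,::-1])
```

```text
t 15.55 q [-0.438  0.056  2.063 -0.006  1.013  2.259] p [ 0.4995 -0.1236  0.117 ] th -2.693 tilt [-0.002 -0.01 ] F [-1.1 -0.5  1.5] M [ 0.01  0.19 -0.09] op 5.06
```

View pics/s5.png

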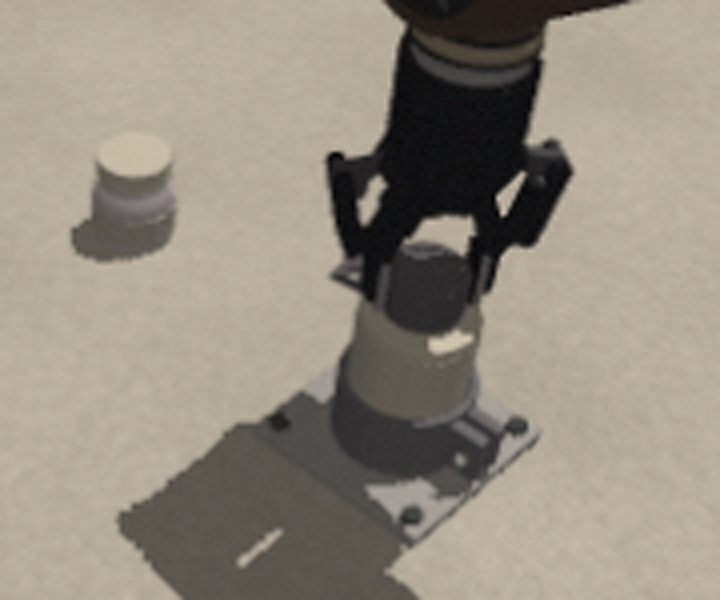

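View pics/t5.png

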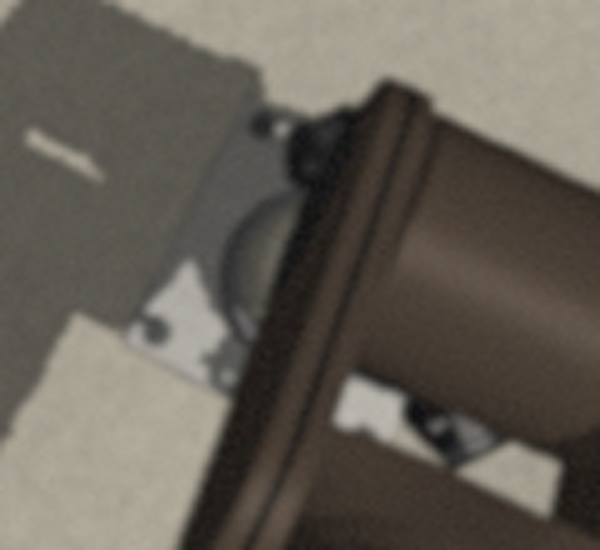

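Call:
send_rows(motion=[0,0,0.01,0.1,4.6,0,0,0.01,0.1,4.6,0,0,0,0.04,4.6,0,0,0,0,4.6,0,0,0,0,8.54,0,0,0,0,8.54,0,0,0,0,8.54,0,0,0,0,8.54,0,0,0,0,8.54])

```text
time: 16.55
eef_pos: [0.4994, -0.1235, 0.1164]
tcp_rot: [-0.11, 0.994, -0.004, 0.003]
contact_force: [-0.2, 0.3, -0.2]
opening: 1.002
```

Run:
```python
from h import *
s=st(); plan([(.4997,-.123,.18,0),(.425,.03,.22,0)],8.54,vmax=1.8)
```

```text
t 16.55 q [-0.438  0.057  2.064 -0.006  1.012  2.487] p [ 0.4994 -0.1235  0.1164] th -2.921 tilt [-0.004 -0.009] F [-0.2  0.3 -0.2] M [0.01 0.02 0.  ] op 8.55
[-0.02, -0.0, -1.59, 0.0, 8.54, -0.02, -0.0, -1.59, 0.0, 8.54, -0.01, -0.01, -1.59, 0.0, 8.54, -0.02, -0.0, -1.59, 0.0, 8.54, 0.39, 1.65, -0.42, 0.0, 8.54, 0.39, 1.65, -0.42, 0.0, 8.54, 0.39, 1.65, -0.42, 0.0, 8.54, 0.39, 1.65, -0.42, 0.0, 8.54, 0.4, 1.65, -0.42, 0.0, 8.54, 0.39, 1.65, -0.41, 0.0, 8.54, 0.4, 1.65, -0.42, 0.0, 8.54, 0.39, 1.66, -0.41, 0.0, 8.54]
[0.4, 1.65, -0.42, 0.0, 8.54, 0.39, 1.66, -0.41, 0.0, 8.54]
end [0.42504178 0.03001721 0.21998905]
```

Call:
send_rows(motion=[0,0,-1.6,0,8.54,0,0,-1.6,0,8.54,0,0,-1.6,0,8.54,0,0,-1.6,0,8.54,0.6,2.5,-0.2,0,8.54,0.6,2.5,-0.2,0,8.54,0.6,2.5,-0.2,0,8.54,0.6,2.5,-0.2,0,8.54,0.6,2.5,-0.2,0,8.54,0.6,2.5,-0.2,0,8.54,0.6,2.5,-0.2,0,8.54,0.3,1.5,-0.2,0,8.54])

```text
time: 17.75
eef_pos: [0.4107, 0.057, 0.1978]
tcp_rot: [-0.109, 0.994, -0.004, 0.004]
contact_force: [0.6, -0.5, 0.1]
opening: 0.998
```

Run:
```python
from h import *
s=st()
p,d=snap('side','s6f.png');cv2.imwrite('pics/s6.png',cv2.resize(p[130:230,270:370],None,fx=6,fy=6,interpolation=cv2.INTER_CUBIC)[:,:,::-1])
p,d=snap('top','t6f.png');cv2.imwrite('pics/t6.png',cv2.resize(p[200:290,265:365],None,fx=6,fy=6,interpolation=cv2.INTER_CUBIC)[:,:,::-1])
```

```text
t 17.75 q [-0.104 -0.298  2.221 -0.007  1.21   2.822] p [0.4107 0.057  0.1978] th -2.924 tilt [-0.006 -0.009] F [ 0.6 -0.5  0.1] M [ 0.01 -0.05 -0.  ] op 8.53
```

View pics/s6.png

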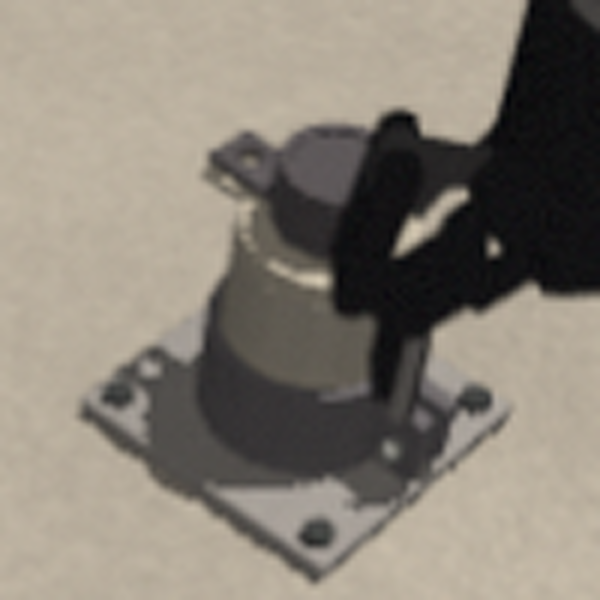

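View pics/t6.png

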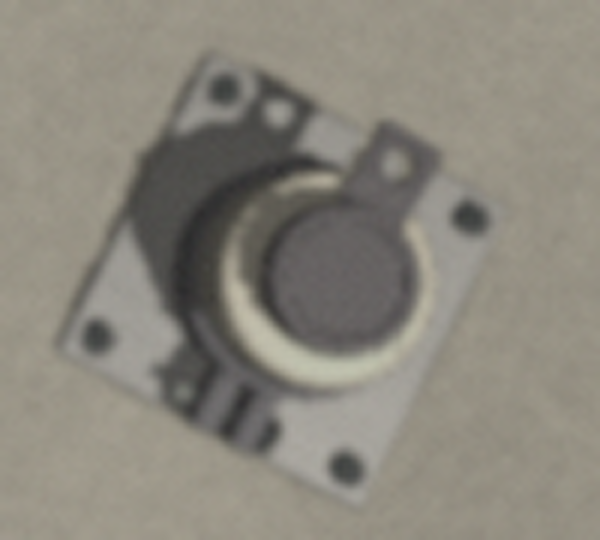

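Run:
```python
from h import *
c=lambda x,y:(265+x/6,200+y/6)
L=ray_at('top',[c(343,280)],.144)[0];E=ray_at('top',[c(394,165)],.117)[0];v=(E-L)[:2]
print(L,E,np.hypot(*v),np.arctan2(v[1],v[0]))
B=ray_at('top',[c(225,90),c(470,217),c(346,468),c(97,337)],.012)[:,:2]
print(B,B.mean(0)); 
for a,b in((3,0),(2,1),(0,1),(3,2)): w=B[b]-B[a];print(np.hypot(*w),np.arctan2(w[1],w[0]))
# lug edge lines: corners of lug in view
cn=ray_at('top',[c(385,122),c(441,155)],.118)[:,:2];print('outer corners',cn,cn.mean(0)-L[:2],np.arctan2(*((cn.mean(0)-L[:2])[::-1])),np.hypot(*(cn[1]-cn[0])))
s=lambda x,y:(270+x/6,130+y/6)
E2=ray_at('side',[s(250,163)],.117)[0];L2=ray_at('side',[s(330,165)],.144)[0];print('side',E2,L2)
# old body eye wrt plate, from the first image with original crops
o=lambda x,y:(170+x/4,190+y/4)
B=ray_at('top',[o(530,98),o(693,184),o(611,351),o(446,263)],.012)[:,:2];print(B.mean(0))
be=ray_at('top',[o(640,148)],.110)[0];print(be,be[:2]-B.mean(0),np.arctan2(*((be[:2]-B.mean(0))[::-1])))
cb=ray_at('top',[o(623,118),o(668,135)],.112)[:,:2];print('body outer corners',cb,np.arctan2(*((cb.mean(0)-B.mean(0))[::-1])))
st()
```

```text
[ 0.4994603  -0.12205699  0.144     ] [ 0.53924128 -0.14506797  0.117     ] 0.045956852383904664 -0.5244170154795224
[[ 0.57359975 -0.09957306]
 [ 0.52443396 -0.19670061]
 [ 0.42640098 -0.14685038]
 [ 0.47604533 -0.04933289]] [ 0.50012001 -0.12311424]
0.10973122336226372 -0.4755725566438899
0.10997958962721381 -0.47042818251671337
0.10886246477381342 -2.039390207766841
0.10942678909115616 -2.041682640124442
outer corners [[ 0.55408294 -0.14188782]
 [ 0.54282568 -0.16136045]] [ 0.04899401 -0.02956715] -0.5429780108529982 0.022492419654450087
side [ 0.536841   -0.14106395  0.117     ] [ 0.50309109 -0.11814143  0.144     ]
[ 0.500906   -0.12330985]
[ 0.5406379  -0.14510477  0.11      ] [ 0.0397319  -0.02179491] -0.5017289467115841
body outer corners [[ 0.55618327 -0.13588281]
 [ 0.54750667 -0.15960544]] -0.44725774047339373
t 17.85 q [-0.104 -0.297  2.22  -0.007  1.209  2.821] p [0.411  0.0569 0.198 ] th -2.922 tilt [-0.007 -0.01 ] F [-0.1 -0.2  0.7] M [0.   0.01 0.01] op 8.54
```

Run:
```python
from h import *
from scipy.ndimage import map_coordinates
C=np.array([.500,-.1231])
def lug(a,z,C=C):
    u=np.array([np.cos(a),np.sin(a)]);n=np.array([-u[1],u[0]])
    P=[C+u*r+n*w for r,w in((.03,.012),(.058,.012),(.058,-.012),(.03,-.012))]
    return np.array([[*p,z] for p in P])
def score(img,a,z,cam,sign,C,rr=(.038,.056)):
    g=cv2.GaussianBlur(cv2.cvtColor(img,cv2.COLOR_BGR2GRAY).astype(float),(0,0),.6)
    u=np.array([np.cos(a),np.sin(a)]);n=np.array([-u[1],u[0]]);t=0
    out=[]
    for s in(1,-1):
        for k in np.linspace(*rr,15):
            A=[*(C+u*k+n*s*.0105),z];B=[*(C+u*k+n*s*.0135),z]
            p=proj(cam,[A,B]);v=map_coordinates(g,[p[:,1],p[:,0]],order=1);out.append(sign*(v[0]-v[1]))
    return np.mean(out)
for name,f,cam,z,sg in(('body top','top0.png','top',.112,1),('body side','side0.png','side',.112,1),('lid top','t6f.png','top',.118,-1),('lid side','s6f.png','side',.118,-1)):
    img=cv2.imread('pics/'+f); best=[]
    for a in np.arange(-.75,-.25,.01):
        for dx in np.arange(-3,3.1,1):
            for dy in np.arange(-3,3.1,1):
                best.append((score(img,a,z,cam,sg,C+np.array([dx,dy])/1000),round(a,3),dx,dy))
    best.sort(reverse=True); print(name,[(round(b[0],1),)+tuple(map(float,b[1:])) for b in best[:4]])
    b0=sorted([b for b in best if b[2]==0 and b[3]==0],reverse=True)[:3];print('   at C',[(round(b[0],1),float(b[1])) for b in b0])
a=cv2.imread('pics/t6f.png')[210:250,310:350]; b=cv2.imread('pics/top0.png')[210:250,310:350]
A=np.hstack([cv2.resize(q,None,fx=10,fy=10,interpolation=cv2.INTER_CUBIC) for q in(b,a)])
for off,z in((0,.112),(400,.118)):
    for ang,col in((-.472,(0,0,255)),(-.52,(0,255,0))):
        q=((proj('top',lug(ang,z))-[310,210]+.5)*10+[off,0]).astype(int); cv2.polylines(A,[q],True,col,1)
cv2.imwrite('pics/cmp.png',A)
```

```text
Traceback (most recent call last):
  File "h.py", line 27, in proj
    c=cams.camera_params(cam); q=(np.asarray(P,float).reshape(-1,3)-np.array(c['xyz']))@rot(c)
ValueError: time passes only in moves, steps and waits
```

```bash
python3 - <<'E'
s=open('h.py').read()
s=s.replace("cams.camera_params(cam)","CP(cam)").replace("def rot(c)","from functools import lru_cache\n@lru_cache\ndef CP(cam): return cams.camera_params(cam)\ndef rot(c)")
open('h.py','w').write(s)
E
python3 - <<'E'
from h import *
from scipy.ndimage import map_coordinates
C=np.array([.500,-.1231])
def lug(a,z,C=C):
    u=np.array([np.cos(a),np.sin(a)]);n=np.array([-u[1],u[0]])
    return np.array([[*(C+u*r+n*w),z] for r,w in((.03,.012),(.058,.012),(.058,-.012),(.03,-.012))])
def score(g,a,z,cam,sign,C):
    u=np.array([np.cos(a),np.sin(a)]);n=np.array([-u[1],u[0]]);P=[]
    for s in(1,-1):
        for k in np.linspace(.038,.056,15):
            P+=[[*(C+u*k+n*s*.0105),z],[*(C+u*k+n*s*.0135),z]]
    p=proj(cam,P);v=map_coordinates(g,[p[:,1],p[:,0]],order=1);return sign*np.mean(v[::2]-v[1::2])
for name,f,cam,z,sg in(('body top','top0.png','top',.112,1),('body side','side0.png','side',.112,1),('lid top','t6f.png','top',.118,-1),('lid side','s6f.png','side',.118,-1)):
    g=cv2.GaussianBlur(cv2.cvtColor(cv2.imread('pics/'+f),cv2.COLOR_BGR2GRAY).astype(float),(0,0),.6); best=[]
    for a in np.arange(-.75,-.25,.01):
        for dx in range(-3,4):
            for dy in range(-3,4):
                best.append((score(g,a,z,cam,sg,C+np.array([dx,dy])/1000),round(a,3),dx,dy))
    best.sort(reverse=True); print(name,[(round(b[0],1),)+tuple(map(float,b[1:])) for b in best[:4]])
    b0=sorted([b for b in best if b[2]==0 and b[3]==0],reverse=True)[:3];print('   at C',[(round(b[0],1),float(b[1])) for b in b0])
a=cv2.imread('pics/t6f.png')[210:250,310:350]; b=cv2.imread('pics/top0.png')[210:250,310:350]
A=np.hstack([cv2.resize(q,None,fx=10,fy=10,interpolation=cv2.INTER_CUBIC) for q in(b,a)])
for off,z in((0,.112),(400,.118)):
    for ang,col in((-.472,(0,0,255)),(-.52,(0,255,0))):
        q=((proj('top',lug(ang,z))-[310,210]+.5)*10+[off,0]).astype(np.int32); cv2.polylines(A,[q],True,col,1)
cv2.imwrite('pics/cmp.png',A)
E
```

```text
body top [(np.float64(18.3), -0.47, -3.0, 2.0), (np.float64(18.3), -0.45, -3.0, 1.0), (np.float64(18.2), -0.43, -3.0, 0.0), (np.float64(18.1), -0.49, -3.0, 3.0)]
   at C [(np.float64(17.1), -0.46), (np.float64(17.0), -0.47), (np.float64(16.5), -0.45)]
body side [(np.float64(18.6), -0.53, -1.0, 3.0), (np.float64(18.6), -0.52, -2.0, 3.0), (np.float64(18.4), -0.51, -3.0, 3.0), (np.float64(18.4), -0.53, -2.0, 3.0)]
   at C [(np.float64(16.6), -0.49), (np.float64(16.4), -0.48), (np.float64(16.3), -0.5)]
lid top [(np.float64(24.2), -0.54, 0.0, 3.0), (np.float64(24.2), -0.55, 1.0, 3.0), (np.float64(24.2), -0.56, 1.0, 3.0), (np.float64(24.1), -0.57, 2.0, 3.0)]
   at C [(np.float64(23.6), -0.49), (np.float64(23.3), -0.48), (np.float64(23.2), -0.5)]
lid side [(np.float64(22.4), -0.54, 3.0, 2.0), (np.float64(22.4), -0.55, 3.0, 3.0), (np.float64(22.4), -0.56, 3.0, 3.0), (np.float64(22.3), -0.54, 2.0, 3.0)]
   at C [(np.float64(21.3), -0.47), (np.float64(21.3), -0.46), (np.float64(21.0), -0.45)]
```

View pics/cmp.png

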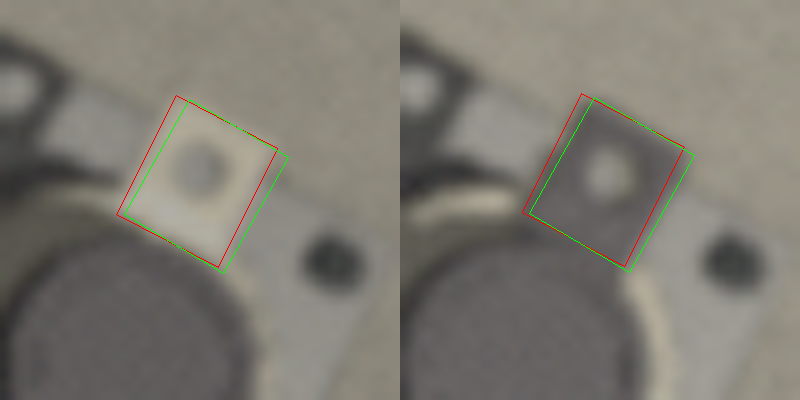

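Run:
```python
import cv2,numpy as np
a=cv2.imread('pics/t6f.png')[225:300,170:245];b=cv2.imread('pics/s6f.png')[250:325,265:355]
cv2.imwrite('pics/pin.png',np.hstack([cv2.resize(a,(400,400),interpolation=cv2.INTER_CUBIC),cv2.resize(b,(400,400*75//90),interpolation=cv2.INTER_CUBIC) if 0 else cv2.copyMakeBorder(cv2.resize(b,(400,333),interpolation=cv2.INTER_CUBIC),0,67,0,0,cv2.BORDER_CONSTANT)]))
```

```text
(no output)
```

View pics/pin.png

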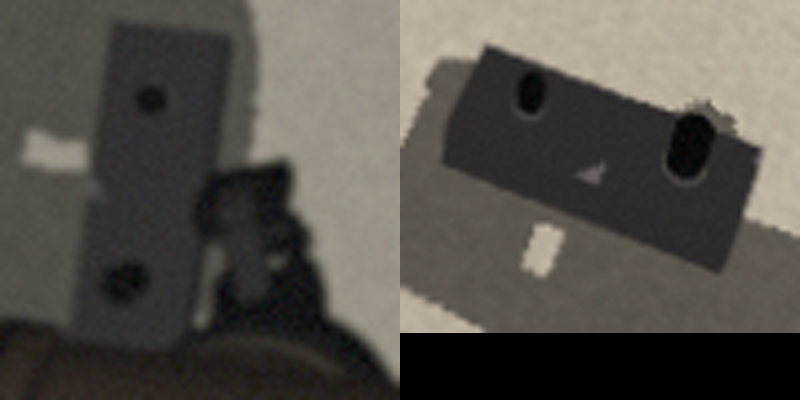

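Run:
```python
from h import *
print('top',ray_at('top',[(193.6,277.9)],.056),ray_at('top',[(198.3,243.6)],.049))
print('side',ray_at('side',[(330.25,283.1)],.054),ray_at('side',[(294.7,270.9)],.048))
C=lambda x,y:(170+x*.1875,225+y*.1875)
S=lambda x,y:(265+(x-400)*.225,250+y*.225)
B=ray_at('top',[C(112,22),C(232,37),C(190,346),C(75,332)],.036);print('block top',B,B.mean(0))
B=ray_at('side',[S(487,45),S(762,150)],.036);print(B)
st();plan([(.44,.11,.17,.55),(.429,.148,.14,.32)],8.54,vmax=2)
```

```text
top [[0.42593065 0.1476719  0.056     ]] [[0.50207455 0.14062808 0.049     ]]
side [[0.42544766 0.14922364 0.054     ]] [[0.50052349 0.14053675 0.048     ]]
block top [[0.53500128 0.16080248 0.036     ]
 [0.52947677 0.1083758  0.036     ]
 [0.39788796 0.12280964 0.036     ]
 [0.40249441 0.17231016 0.036     ]] [0.46621511 0.14107452 0.036     ]
[[0.52881121 0.11380878 0.036     ]
 [0.39258747 0.12885325 0.036     ]]
t 17.85 q [-0.104 -0.297  2.22  -0.007  1.209  2.821] p [0.411  0.0569 0.198 ] th -2.922 tilt [-0.007 -0.01 ] F [-0.1 -0.2  0.7] M [0.   0.01 0.01] op 8.54
[-0.99, 1.14, 0.69, -0.138, 8.54, -1.14, 1.0, 0.7, -0.138, 8.54, -1.27, 0.83, 0.69, -0.138, 8.54, -1.36, 0.65, 0.7, -0.138, 8.54, -0.62, 1.17, 0.99, -0.107, 8.54, -0.74, 1.1, 0.98, -0.107, 8.54, -0.86, 1.02, 0.99, -0.107, 8.54]
end [0.42901971 0.14799073 0.13999831]
```

Call:
send_rows(motion=[-1.0,1.1,0.7,-0.138,8.54,-1.1,1.0,0.7,-0.138,8.54,-1.3,0.8,0.7,-0.138,8.54,-1.4,0.6,0.7,-0.138,8.54,-0.65,1.1,1,-0.107,8.54,-0.75,1.0,1,-0.107,8.54,-0.8,1.0,1,-0.107,8.54,0,0,0,0,8.54])

```text
time: 18.65
eef_pos: [0.4358, 0.1436, 0.138]
tcp_rot: [-0.534, 0.846, -0.009, 0.003]
contact_force: [0.1, -0.5, 0.3]
opening: 1.001
```

Run:
```python
from h import *
s=st()
plan([(.4262,.148,.115,-2.06-theta(s))],8.54,vmax=1.5)
p,d=snap('side');cv2.imwrite('pics/s7.png',cv2.resize(p[200:340,230:400],None,fx=4,fy=4,interpolation=cv2.INTER_CUBIC)[:,:,::-1])
```

```text
t 18.65 q [ 0.104 -0.106  2.179 -0.015  1.055  2.127] p [0.4358 0.1436 0.138 ] th -2.016 tilt [ 0.004 -0.018] F [ 0.1 -0.5  0.3] M [-0.05  0.08  0.03] op 8.55
[0.0, 0.55, 1.14, 0.022, 8.54, 0.02, 0.55, 1.14, 0.022, 8.54]
end [0.42617023 0.14797573 0.1149568 ]
```

View pics/s7.png

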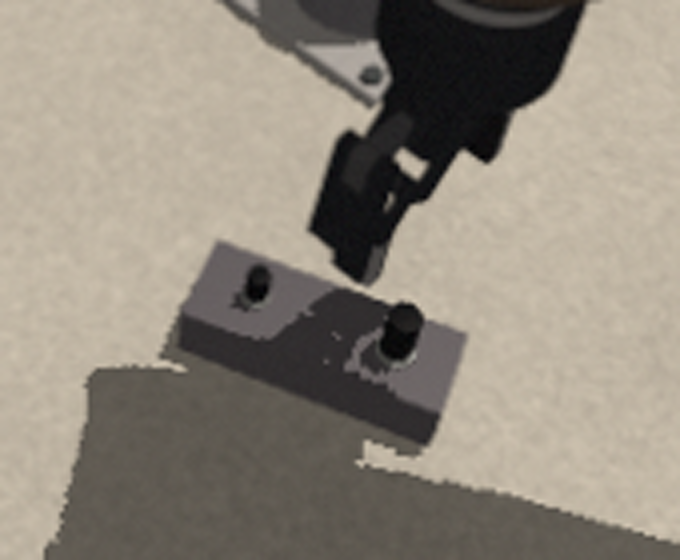

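Call:
send_rows(motion=[0,0.5,1.1,0.022,8.54,0,0.5,1.1,0.022,8.54,0,0,0,0,8.54])

```text
time: 19.0
eef_pos: [0.4297, 0.1456, 0.1168]
tcp_rot: [-0.509, 0.86, -0.01, 0.005]
contact_force: [-0.1, -0.9, 0.6]
opening: 0.994
```

Run:
```python
from h import *
s=st()
plan([(.4262,.148,.06,0)],6,vmax=1.1)
```

```text
t 19.0 q [ 0.111 -0.09   2.208 -0.017  1.005  2.192] p [0.4297 0.1456 0.1168] th -2.073 tilt [ 0.001 -0.024] F [-0.1 -0.9  0.6] M [-0.02  0.04 -0.04] op 8.49
[-0.01, 0.09, 0.94, 0.0, 6.0, -0.01, 0.09, 0.95, 0.0, 6.0, -0.01, 0.09, 0.94, 0.0, 6.0, -0.01, 0.1, 0.95, 0.0, 6.0, -0.0, 0.09, 0.94, 0.0, 6.0, -0.01, 0.1, 0.95, 0.0, 6.0]
end [0.42618487 0.14804496 0.05999013]
```

Call:
send_rows(motion=[0,0.1,0.95,0,6,0,0.1,0.95,0,6,0,0.1,0.95,0,6,0,0.1,0.95,0,6,0,0.08,0.9,0,6,0,0,0,0,6])

```text
time: 19.6
eef_pos: [0.4272, 0.1463, 0.0663]
tcp_rot: [-0.508, 0.861, -0.011, 0.006]
contact_force: [0.4, 0.1, 0.5]
opening: 0.705
```

Run:
```python
from h import *
s=st()
plan([(.4262,.148,.042,0)],4.5,vmax=.6)
p,d=snap('side');cv2.imwrite('pics/s8.png',cv2.resize(p[200:340,230:400],None,fx=4,fy=4,interpolation=cv2.INTER_CUBIC)[:,:,::-1])
```

```text
t 19.6 q [ 0.113 -0.007  2.239 -0.019  0.89   2.201] p [0.4272 0.1463 0.0663] th -2.076 tilt [ 0.001 -0.025] F [0.4 0.1 0.5] M [0.07 0.01 0.01] op 6.02
[-0.02, 0.05, 0.49, 0.0, 4.5, -0.02, 0.05, 0.48, 0.0, 4.5, -0.02, 0.04, 0.49, 0.0, 4.5, -0.02, 0.05, 0.48, 0.0, 4.5, -0.02, 0.04, 0.49, 0.0, 4.5]
end [0.42621269 0.14797147 0.0419553 ]
```

View pics/s8.png

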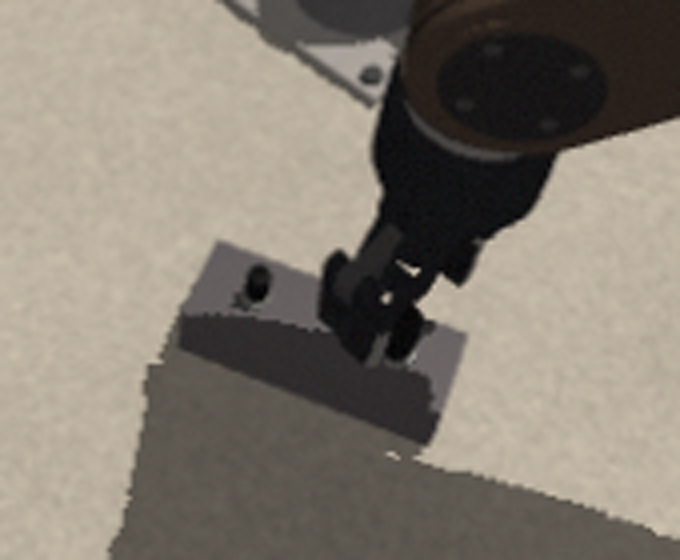

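Run:
```python
from h import *
s=ctrl.get_state();A=R.from_quat(s['tcp_rot']);p=np.array(s['eef_pos'])
for x in(-.03,0,.03):
  for y in (-.011,.011):
    q=p+A.apply([x,y,-.006]);print(x,y,q.round(3),((proj('side',q)-[230,200])*4).round())
print(((proj('side',[[.4262,.148,.069],[.4262,.148,.039]])-[230,200])*4).round())
```

```text
-0.03 -0.011 [0.452 0.167 0.073] [[347. 328.]]
-0.03 0.011 [0.432 0.178 0.073] [[381. 358.]]
0 -0.011 [0.437 0.141 0.073] [[387. 292.]]
0 0.011 [0.418 0.152 0.073] [[421. 321.]]
0.03 -0.011 [0.423 0.115 0.073] [[426. 257.]]
0.03 0.011 [0.403 0.125 0.073] [[460. 285.]]
[[405. 314.]
 [395. 345.]]
```

Call:
send_rows(motion=[0,0.05,0.5,0,4.5,0,0.05,0.5,0,4.5,0,0.05,0.5,0,4.5,0,0.05,0.45,0,4.5,0,0,0.35,0,4.5,0,0,0,0,4.5])

```text
time: 20.25
eef_pos: [0.4275, 0.1473, 0.0429]
tcp_rot: [-0.508, 0.861, -0.012, 0.008]
contact_force: [-0.5, -0.1, 0.3]
opening: 0.524
```

Run:
```python
from h import *
s=st()
plan([(.4262,.148,.042,0)],4.5,vmax=.6)
```

```text
t 20.25 q [ 0.115  0.038  2.248 -0.02   0.832  2.205] p [0.4275 0.1473 0.0429] th -2.076 tilt [-0.001 -0.028] F [-0.5 -0.1  0.3] M [-0.01  0.01  0.03] op 4.48
[0.01, 0.15, 0.09, 0.0, 4.5]
end [0.42617728 0.14795696 0.04200567]
```

Close on the knob.

Call:
send_rows(motion=[0,0.1,0,0,2.6,0,0,0,0,2.2,0,0,0,0,1.4,0,0,0,0,1.0,0,0,0,0,1.0,0,0,0,0,1.0], grip_force=25)

```text
time: 20.85
eef_pos: [0.427, 0.1479, 0.0434]
tcp_rot: [-0.508, 0.861, -0.012, 0.008]
contact_force: [0.3, -0.1, -0.2]
opening: 0.2
```

Run:
```python
from h import *
s=st()
```

```text
t 20.85 q [ 0.117  0.036  2.249 -0.02   0.832  2.206] p [0.427  0.1479 0.0434] th -2.076 tilt [-0.002 -0.029] F [ 0.3 -0.1 -0.2] M [ 0.    0.01 -0.05] op 1.7
```

Call:
send_rows(motion=[0,0,-0.6,0,1,0,0,-1,0,1,0,0,-1.5,0,1,0,0,-1.8,0,1,0,0,-1.8,0,1,0,0,-1.8,0,1,0,0,-1.8,0,1,0,0,-1.8,0,1,0,0,-1.8,0,1,0,0,-1.5,0,1,0,0,-1,0,1,0,0,0,0,1])

```text
time: 22.05
eef_pos: [0.4224, 0.1501, 0.223]
tcp_rot: [-0.508, 0.861, -0.014, 0.012]
contact_force: [-0.4, -0.2, -0.5]
opening: 0.2
```

Run:
```python
from h import *
s=st()
p,d=snap('side','s9f.png');cv2.imwrite('pics/s9.png',cv2.resize(p[150:310,230:400],None,fx=4,fy=3.75,interpolation=cv2.INTER_CUBIC)[:,:,::-1])
```

```text
t 22.05 q [ 0.123 -0.247  2.134 -0.016  1.221  2.204] p [0.4224 0.1501 0.223 ] th -2.076 tilt [-0.007 -0.036] F [-0.4 -0.2 -0.5] M [-0.02  0.02 -0.03] op 1.7
```

View pics/s9.png

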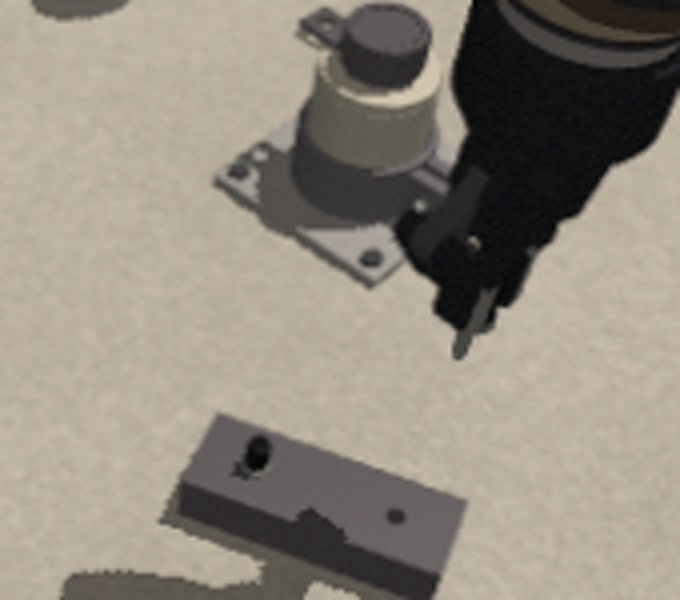

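Run:
```python
from h import *
S=lambda x,y:(230+x/4,150+y/3.75)
print('hole side',ray_at('side',[S(396,516)],.036))
print('eye side',ray_at('side',[S(323,27)],.1175), 'lid', ray_at('side',[S(387,30)],.144))
print('tip ',ray_at('side',[S(458,354)],.223-.0374))
s=ctrl.get_state();A=R.from_quat(s['tcp_rot']);p=np.array(s['eef_pos']);print('axis tip pred',p+A.apply([0,0,.0374]), 'toolx',A.apply([1,0,0]),'tooly',A.apply([0,1,0]))
p,d=snap('top','t9f.png')
cv2.imwrite('pics/t9.png',np.hstack([cv2.resize(p[200:260,290:370],(400,300),interpolation=cv2.INTER_CUBIC),cv2.resize(p[230:305,160:260],(400,300),interpolation=cv2.INTER_CUBIC)])[:,:,::-1])
```

```text
hole side [[0.42514781 0.14896139 0.036     ]]
eye side [[ 0.53886235 -0.1395831   0.1175    ]] lid [[ 0.49886215 -0.11775719  0.144     ]]
tip  [[0.42164404 0.14925473 0.1856    ]]
axis tip pred [0.42332379 0.14965795 0.18471892] toolx [-0.48374808 -0.87518295 -0.00652646] tooly [-0.87455554  0.48366213 -0.03497925]
```

View pics/t9.png

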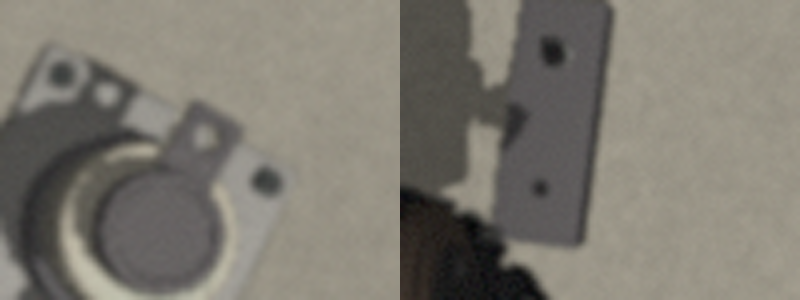

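Run:
```python
from h import *
print('hole top',ray_at('top',[(195,277)],.036),'eye',ray_at('top',[(331.4,227.2)],.1175))
s=st();plan([(.52,-.09,.225,-2.05-theta(s)),(.541,-.146,.20,0)],1,vmax=2.2)
```

```text
hole top [[0.4262041  0.14792097 0.036     ]] eye [[ 0.53985548 -0.14651155  0.1175    ]]
t 22.15 q [ 0.123 -0.245  2.137 -0.016  1.22   2.204] p [0.4215 0.15   0.2209] th -2.076 tilt [-0.005 -0.033] F [-1.   0.2 -0.2] M [ 0.    0.08 -0.  ] op 1.74
[1.35, -1.69, 0.01, -0.002, 1.0, 1.36, -1.68, 0.02, -0.002, 1.0, 1.36, -1.68, 0.01, -0.002, 1.0, 1.36, -1.68, 0.02, -0.002, 1.0, 1.37, -1.68, 0.01, -0.002, 1.0, 1.37, -1.67, 0.02, -0.002, 1.0, 1.37, -1.67, 0.01, -0.002, 1.0, 1.38, -1.67, 0.02, -0.002, 1.0, 1.38, -1.66, 0.01, -0.002, 1.0, 1.38, -1.66, 0.02, -0.002, 1.0, 1.39, -1.66, 0.01, -0.002, 1.0, 1.39, -1.66, 0.02, -0.002, 1.0]
[1.33, -1.45, 0.88, 0.0, 1.0, 1.34, -1.46, 0.87, 0.0, 1.0, 1.33, -1.45, 0.88, 0.0, 1.0]
end [ 0.54098173 -0.14598269  0.19997367]
```

Call:
send_rows(motion=[1.35,-1.7,0,0,1,1.35,-1.7,0,0,1,1.35,-1.7,0,0,1,1.35,-1.7,0,0,1,1.35,-1.7,0,0,1,1.35,-1.7,0,0,1,1.35,-1.7,0,0,1,1.35,-1.7,0,0,1,1.35,-1.7,0,0,1,1.35,-1.6,0,0,1,1.2,-1.2,0,0,1,0.8,-0.8,0,0,1])

```text
time: 23.35
eef_pos: [0.5061, -0.0836, 0.2073]
tcp_rot: [-0.509, 0.86, -0.002, -0.001]
contact_force: [-0.3, -0.1, -0.7]
opening: 0.201
```

Run:
```python
from h import *
s=st();A=R.from_quat(s['tcp_rot']); off=A.apply([0,.0014,.0374]); t=np.array([.540,-.1452])-off[:2]
plan([(*t,.205,-2.05-theta(s))],1,vmax=1)
```

```text
t 23.35 q [-0.359 -0.054  1.994 -0.005  1.199  1.715] p [ 0.5061 -0.0836  0.2073] th -2.072 tilt [ 0.004 -0.003] F [-0.3 -0.1 -0.7] M [0.04 0.   0.08] op 1.72
[0.47, -0.76, 0.03, -0.003, 1.0, 0.47, -0.76, 0.03, -0.003, 1.0, 0.47, -0.75, 0.03, -0.003, 1.0, 0.48, -0.75, 0.03, -0.003, 1.0, 0.48, -0.75, 0.04, -0.003, 1.0, 0.48, -0.75, 0.03, -0.003, 1.0, 0.48, -0.75, 0.04, -0.003, 1.0, 0.49, -0.76, 0.03, -0.003, 1.0]
end [ 0.54125352 -0.14570152  0.20501054]
```

Call:
send_rows(motion=[0.48,-0.75,0,0,1,0.48,-0.75,0,0,1,0.48,-0.75,0,0,1,0.48,-0.75,0,0,1,0.48,-0.75,0.2,0,1,0.48,-0.75,0.2,0,1,0.4,-0.6,0.2,0,1,0,0,0.2,0,1,0,0,0,0,1])

```text
time: 24.25
eef_pos: [0.5371, -0.1408, 0.1974]
tcp_rot: [-0.51, 0.86, -0.001, -0.002]
contact_force: [0.1, -0.2, -0.4]
opening: 0.198
```

```bash
cat >> h.py <<'E'
def pinplan(zt,vmax=.6,eye=(.540,-.1452),ty=.0023):
    s=st();A=R.from_quat(s['tcp_rot']); p=np.array(s['eef_pos']);tip=p+A.apply([0,ty,.0374]);print('tip',tip.round(4))
    off=A.apply([0,ty,.0374]); t=np.array(eye)-off[:2]; plan([(*t,zt,0)],1,vmax=vmax); return tip
E
python3 - <<'E'
from h import *
tip=pinplan(.175,1)
p,d=snap('side','s10f.png');cv2.imwrite('pics/s10.png',cv2.resize(p[110:210,270:390],None,fx=6,fy=6,interpolation=cv2.INTER_CUBIC)[:,:,::-1])
print('tip px',(proj('side',tip)-[270,110])*6,'eye px',(proj('side',[.54,-.1452,.118])-[270,110])*6)
p,d=snap('top','t10f.png');cv2.imwrite('pics/t10.png',cv2.resize(p[190:290,265:385],None,fx=6,fy=6,interpolation=cv2.INTER_CUBIC)[:,:,::-1])
E
```

```text
t 24.25 q [-0.438  0.055  1.905 -0.004  1.183  1.636] p [ 0.5371 -0.1408  0.1974] th -2.072 tilt [0.004 0.   ] F [ 0.1 -0.2 -0.4] M [ 0.02 -0.04  0.02] op 1.69
tip [ 0.535  -0.1398  0.16  ]
[0.07, -0.23, 0.75, 0.0, 1.0, 0.08, -0.23, 0.74, 0.0, 1.0, 0.07, -0.24, 0.75, 0.0, 1.0]
end [ 0.54209476 -0.14618018  0.17497132]
tip px [[266.71612995 202.38650021]] eye px [[244.93953133 273.23611512]]
```

View pics/s10.png

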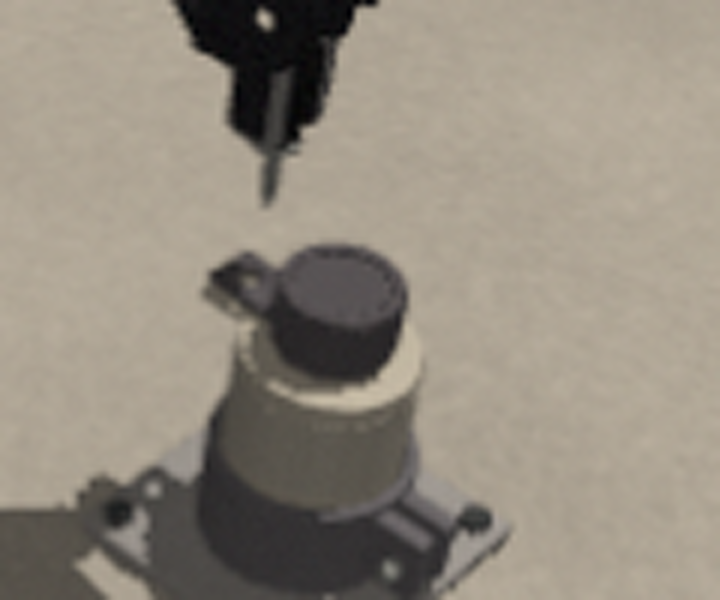

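View pics/t10.png

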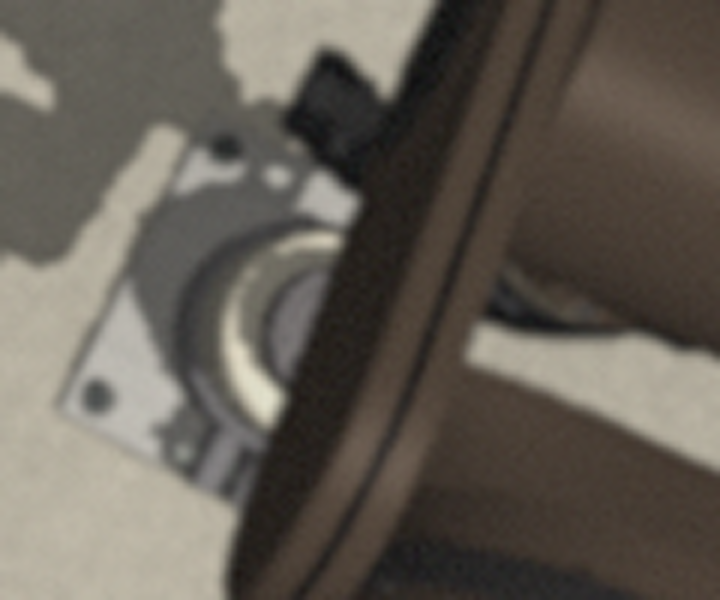

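Run:
```python
from h import *
C=np.array([.4996,-.1236])
def lug(a,z):
    u=np.array([np.cos(a),np.sin(a)]);n=np.array([-u[1],u[0]])
    return np.array([[*(C+u*r+n*w),z] for r,w in((.03,.012),(.058,.012),(.058,-.012),(.03,-.012))])
t=np.linspace(0,2*np.pi,40)
def circ(c,r,z): return np.stack([c[0]+r*np.cos(t),c[1]+r*np.sin(t),0*t+z],1)
img=cv2.imread('pics/s10f.png')[110:210,270:390]; A=cv2.resize(img,None,fx=6,fy=6,interpolation=cv2.INTER_CUBIC)
def dr(P,col): cv2.polylines(A,[((proj('side',P)-[270,110]+.5)*6).astype(np.int32)],True,col,1)
dr(circ(C,.026,.144),(0,0,255)); dr(lug(-.49,.118),(0,255,0)); dr(circ(C,.038,.112),(255,0,0)); dr(circ(C+.046*np.array([np.cos(-.49),np.sin(-.49)]),.0055,.118),(0,255,255))
th=-.47
u=np.array([np.cos(th),np.sin(th)]);n=np.array([-u[1],u[0]])
for z in(0,.01): dr(np.array([[*(C+.0675*(u*a+n*b)),z] for a,b in((1,1),(1,-1),(-1,-1),(-1,1))]),(255,0,255))
cv2.imwrite('pics/ov.png',A)
```

```text
(no output)
```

View pics/ov.png

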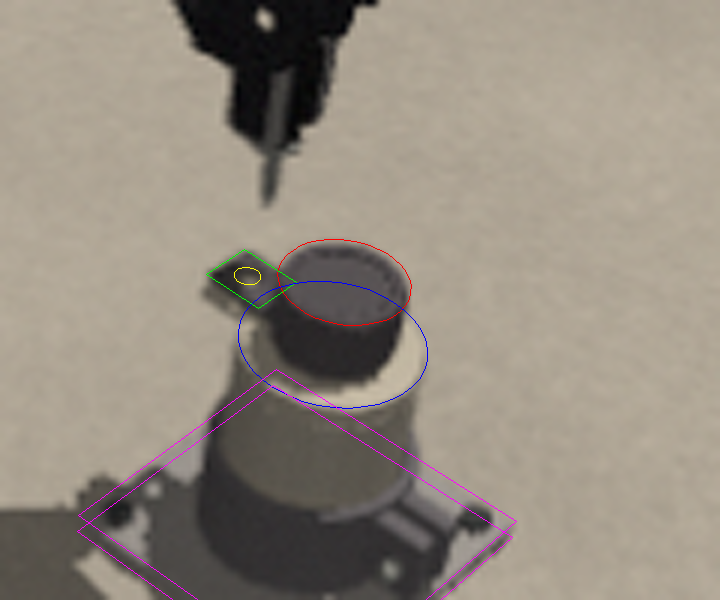

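Call:
send_rows(motion=[0.08,-0.24,0.7,0,1,0.08,-0.24,0.7,0,1,0.08,-0.24,0.7,0,1,0,0,0,0,1])

```text
time: 24.75
eef_pos: [0.5424, -0.1459, 0.175]
tcp_rot: [-0.51, 0.86, -0.001, -0.001]
contact_force: [0.1, -0.4, -1.0]
opening: 0.197
```

Run:
```python
from h import *
tip=pinplan(.165,.6)
p,d=snap('side','s11f.png');cv2.imwrite('pics/s11.png',cv2.resize(p[130:180,290:350],None,fx=12,fy=12,interpolation=cv2.INTER_CUBIC)[:,:,::-1])
print('tip px',(proj('side',tip)-[290,130])*12,'eye px',(proj('side',[.54,-.1452,.118])-[290,130])*12)
```

```text
t 24.75 q [-0.442  0.092  1.908 -0.004  1.141  1.631] p [ 0.5424 -0.1459  0.175 ] th -2.071 tilt [ 0.004 -0.   ] F [ 0.1 -0.4 -1. ] M [ 0.01  0.01 -0.02] op 1.69
tip [ 0.5403 -0.1449  0.1376]
[0.02, 0.01, 0.5, 0.0, 1.0, 0.02, 0.0, 0.5, 0.0, 1.0]
end [ 0.5420579  -0.14620368  0.16499784]
tip px [[259.38619382 232.27697178]] eye px [[249.87906266 306.47223024]]
```

View pics/s11.png

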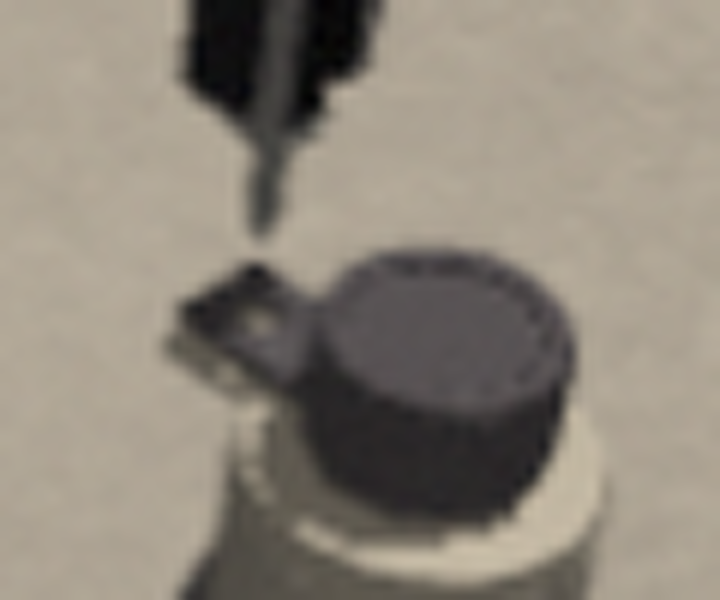

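Run:
```python
from h import *
tip=pinplan(.157,.6,eye=(.5396,-.1446))
```

```text
t 24.8 q [-0.442  0.091  1.908 -0.004  1.141  1.631] p [ 0.5425 -0.1459  0.1755] th -2.071 tilt [ 0.003 -0.001] F [ 0.5 -0.  -0.8] M [-0.02  0.02  0.03] op 1.73
tip [ 0.5405 -0.1449  0.1381]
[0.0, 0.02, 0.46, 0.0, 1.0, 0.0, 0.02, 0.46, 0.0, 1.0, 0.0, 0.03, 0.46, 0.0, 1.0, 0.01, 0.02, 0.47, 0.0, 1.0]
end [ 0.54165041 -0.14562582  0.15697149]
```

Call:
send_rows(motion=[0,0.03,0.45,0,1,0,0.03,0.45,0,1,0,0.02,0.45,0,1,0,0.02,0.3,0,1,0,0,0,0,1])

```text
time: 25.3
eef_pos: [0.5416, -0.1454, 0.1578]
tcp_rot: [-0.51, 0.86, -0.001, -0.001]
contact_force: [0.2, 0.7, -0.4]
opening: 0.197
```

Run:
```python
from h import *
tip=pinplan(.150,.3,eye=(.5396,-.1446))
p,d=snap('side','s12f.png');cv2.imwrite('pics/s12.png',cv2.resize(p[130:180,290:350],None,fx=12,fy=12,interpolation=cv2.INTER_CUBIC)[:,:,::-1])
```

```text
t 25.3 q [-0.442  0.109  1.924 -0.004  1.108  1.631] p [ 0.5416 -0.1454  0.1578] th -2.071 tilt [ 0.003 -0.001] F [ 0.2  0.7 -0.4] M [ 0.01 -0.02  0.01] op 1.68
tip [ 0.5396 -0.1444  0.1204]
[0.01, -0.0, 0.26, 0.0, 1.0, 0.0, -0.0, 0.26, 0.0, 1.0, 0.01, -0.01, 0.26, 0.0, 1.0]
end [ 0.54162974 -0.14561276  0.14996437]
```

View pics/s12.png

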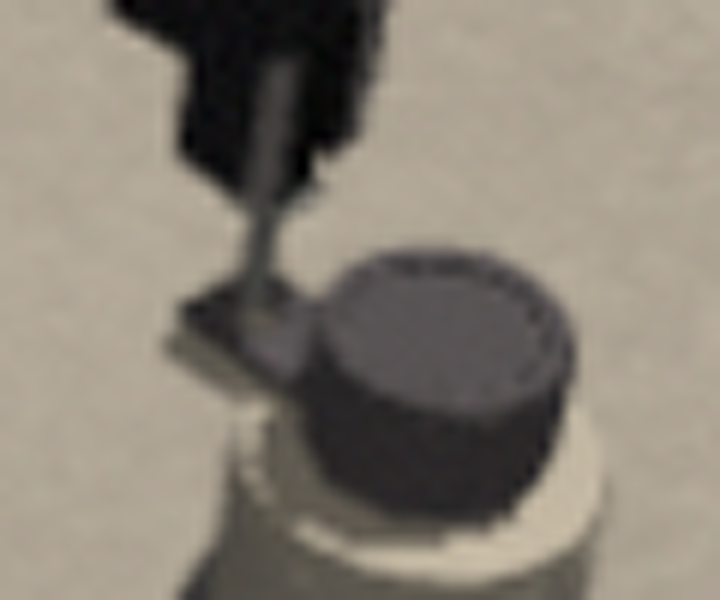

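Call:
send_rows(motion=[0,0,0.25,0,1,0,0,0.25,0,1,0,0,0.2,0,1,0,0,0,0,1])

```text
time: 25.75
eef_pos: [0.5421, -0.1456, 0.151]
tcp_rot: [-0.51, 0.86, -0.002, -0.001]
contact_force: [0.7, 0.1, 0.5]
opening: 0.203
```

Run:
```python
from h import *
tip=pinplan(.140,.3,eye=(.5396,-.1446))
p,d=snap('side','s13f.png');cv2.imwrite('pics/s13.png',cv2.resize(p[130:180,290:350],None,fx=12,fy=12,interpolation=cv2.INTER_CUBIC)[:,:,::-1])
```

```text
t 25.75 q [-0.442  0.117  1.928 -0.004  1.093  1.631] p [ 0.5421 -0.1456  0.151 ] th -2.071 tilt [ 0.003 -0.003] F [0.7 0.1 0.5] M [-0.02  0.01  0.01] op 1.73
tip [ 0.5401 -0.1446  0.1136]
[0.0, 0.01, 0.27, 0.0, 1.0, 0.01, 0.01, 0.28, 0.0, 1.0, 0.0, 0.02, 0.27, 0.0, 1.0, 0.01, 0.01, 0.28, 0.0, 1.0]
end [ 0.54157908 -0.14556659  0.13998097]
```

View pics/s13.png

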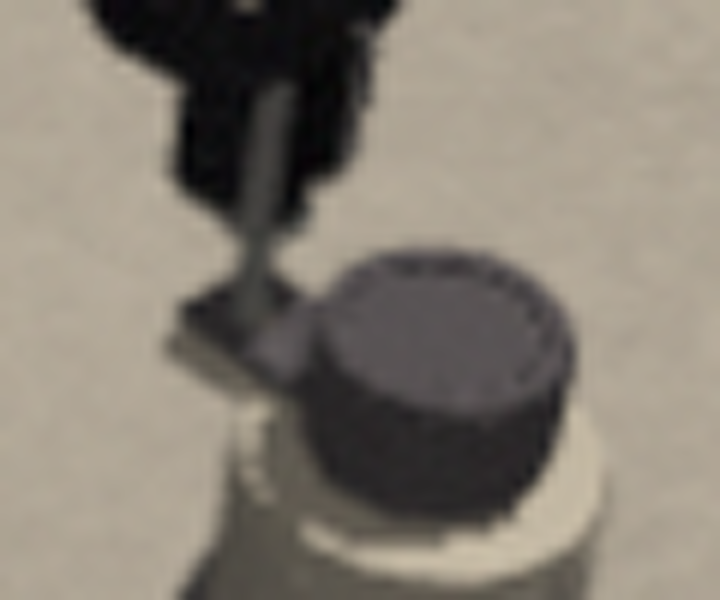

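Call:
send_rows(motion=[0,0.02,0.25,0,1,0,0.02,0.25,0,1,0,0.01,0.25,0,1,0,0,0,0,1])

```text
time: 26.2
eef_pos: [0.5417, -0.1459, 0.1434]
tcp_rot: [-0.51, 0.86, -0.003, -0.001]
contact_force: [-0.9, -1.0, -0.6]
opening: 0.199
```

Run:
```python
from h import *
tip=pinplan(.130,.3,eye=(.5398,-.1446))
```

```text
t 26.2 q [-0.442  0.126  1.934 -0.005  1.079  1.631] p [ 0.5417 -0.1459  0.1434] th -2.071 tilt [ 0.004 -0.004] F [-0.9 -1.  -0.6] M [-0.01  0.01  0.01] op 1.7
tip [ 0.5397 -0.145   0.106 ]
[-0.01, 0.0, 0.27, 0.0, 1.0, -0.01, 0.0, 0.27, 0.0, 1.0, -0.01, 0.0, 0.27, 0.0, 1.0, -0.01, 0.01, 0.27, 0.0, 1.0, -0.01, 0.0, 0.26, 0.0, 1.0]
end [ 0.54182299 -0.14548525  0.13004181]
```

Call:
send_rows(motion=[0,0,0.25,0,1,0,0,0.25,0,1,0,0,0.25,0,1,0,0,0.25,0,1,0,0,0.25,0,1,0,0,0.2,0,1,0,0,0,0,1])

```text
time: 26.9
eef_pos: [0.5414, -0.1459, 0.1273]
tcp_rot: [-0.51, 0.86, -0.002, -0.001]
contact_force: [-0.8, -0.1, -1.2]
opening: 0.202
```

Run:
```python
from h import *
tip=pinplan(.126,.3,eye=(.5398,-.1446))
p,d=snap('side','s14f.png');cv2.imwrite('pics/s14.png',cv2.resize(p[130:180,290:350],None,fx=12,fy=12,interpolation=cv2.INTER_CUBIC)[:,:,::-1])
```

```text
t 26.9 q [-0.442  0.146  1.944 -0.005  1.049  1.631] p [ 0.5414 -0.1459  0.1273] th -2.071 tilt [ 0.004 -0.003] F [-0.8 -0.1 -1.2] M [-0.08  0.02 -0.03] op 1.72
tip [ 0.5394 -0.145   0.0899]
[-0.05, -0.02, 0.13, 0.0, 1.0]
end [ 0.54184161 -0.14552587  0.1259871 ]
```

View pics/s14.png

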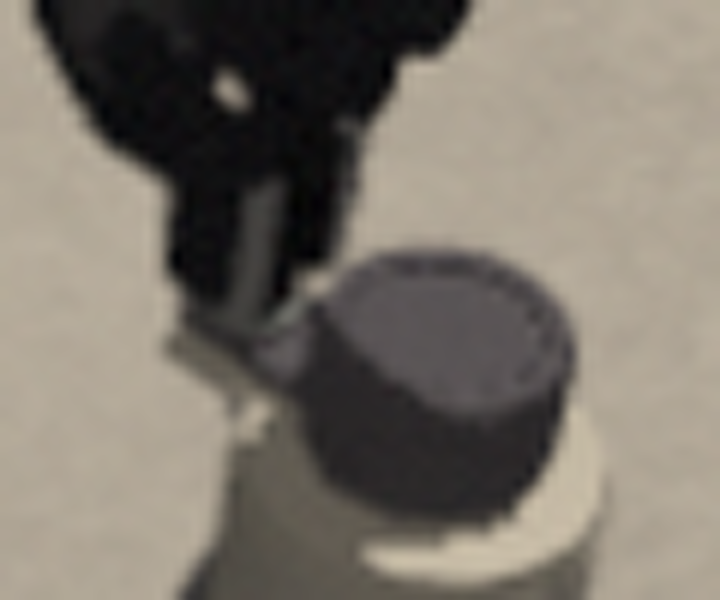

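Call:
send_rows(motion=[0,0,0.1,0,1,0,0,0.1,0,1,0,0,0,0,1])

```text
time: 27.25
eef_pos: [0.5415, -0.146, 0.1255]
tcp_rot: [-0.51, 0.86, -0.002, -0.001]
contact_force: [0.1, -0.8, -0.1]
opening: 0.2
```

Run:
```python
from h import *
st()
```

```text
t 27.25 q [-0.442  0.148  1.945 -0.006  1.045  1.631] p [ 0.5415 -0.146   0.1255] th -2.07 tilt [ 0.005 -0.003] F [ 0.1 -0.8 -0.1] M [-0.11  0.13 -0.02] op 1.71
```

Call:
send_rows(motion=[0,0,0.1,0,1,0,0,0.1,0,1,0,0,0,0,1])

```text
time: 27.55
eef_pos: [0.5417, -0.1461, 0.125]
tcp_rot: [-0.51, 0.86, -0.002, -0.001]
contact_force: [-2.3, 1.3, 1.6]
opening: 0.2
```

Run:
```python
from h import *
st()
```

```text
t 27.55 q [-0.442  0.149  1.945 -0.006  1.045  1.631] p [ 0.5417 -0.1461  0.125 ] th -2.07 tilt [ 0.005 -0.003] F [-2.3  1.3  1.6] M [ 0.05  0.37 -0.01] op 1.71
```

Call:
send_rows(motion=[0,0,0,0,4,0,0,0,0,4,0,0,0,0,4,0,0,0,0,4,0,0,-0.5,0,4,0,0,-1,0,4,0,0,-1.5,0,4,0,0,-1.8,0,4,0,0,-1.8,0,4,0,0,-1.5,0,4,0,0,0,0,4])

```text
time: 28.65
eef_pos: [0.5433, -0.1459, 0.2149]
tcp_rot: [-0.51, 0.86, -0.005, 0.001]
contact_force: [-0.2, 0.2, 0.1]
opening: 0.467
```

Run:
```python
from h import *
st()
p,d=snap('side','s15f.png');cv2.imwrite('pics/s15.png',cv2.resize(p[130:180,290:350],None,fx=12,fy=12,interpolation=cv2.INTER_CUBIC)[:,:,::-1])
```

```text
t 28.65 q [-0.441  0.049  1.878 -0.004  1.205  1.631] p [ 0.5433 -0.1459  0.2149] th -2.071 tilt [ 0.003 -0.01 ] F [-0.2  0.2  0.1] M [-0.   -0.01 -0.01] op 3.99
```

View pics/s15.png

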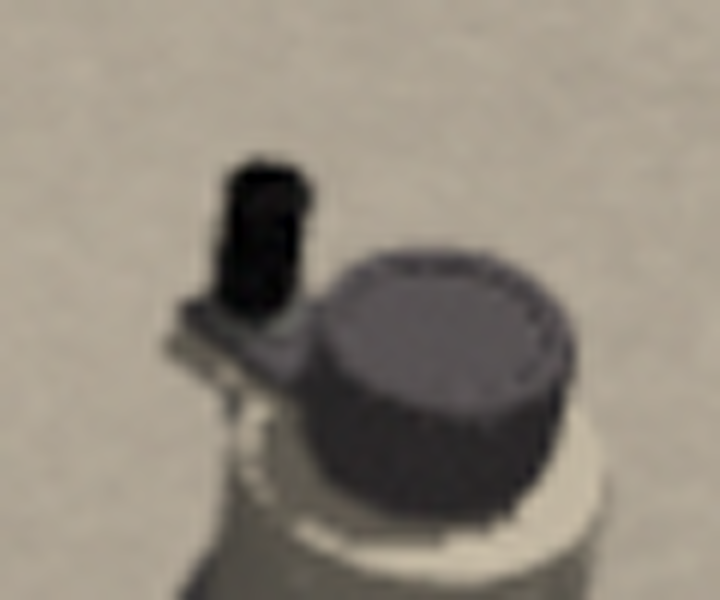

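Call:
send_rows(motion=[-1,0,-0.5,0,4,-2,0,0,0,4,-2.5,0,0,0,4,-2.5,0,0,0,4,-2.5,0,0,0,4,-2.5,0,0,0,4,-2.5,0,0,0,4,-2.5,0,0,0,4,-2,0,0,0,4,-1,0,0,0,4,0,0,0,0,4])

```text
time: 29.8
eef_pos: [0.6446, 0.0525, 0.2108]
tcp_rot: [-0.51, 0.86, 0.001, -0.004]
contact_force: [0.1, 0.3, 0.4]
opening: 0.466
```

Run:
```python
from h import *
st()
pt,dt=snap('top','t16f.png');ps,ds=snap('side','s16f.png')
cv2.imwrite('pics/f.png',np.hstack([cv2.resize(pt[200:280,275:375],(400,320),interpolation=cv2.INTER_CUBIC),cv2.resize(ps[120:200,275:375],(400,320),interpolation=cv2.INTER_CUBIC)])[:,:,::-1])
for cam,d in(('top',dt),('side',ds)):
    P=pts(cam,np.argwhere(np.ones_like(d))[:,::-1],d.ravel()); 
    k=(np.hypot(P[:,0]-.54,P[:,1]+.145)<.014)&(P[:,2]>.13)&(P[:,2]<.2); print(cam,'knob',k.sum(),P[k].mean(0),np.sort(P[k][:,2])[-8:])
    k=(np.hypot(P[:,0]-.4996,P[:,1]+.1236)<.018)&(P[:,2]>.13);print('lid z',np.median(P[k],0))
    k=(np.hypot(P[:,0]-.4996,P[:,1]+.1236)<.06)&(P[:,2]>.108)&(P[:,2]<.122)&(np.hypot(P[:,0]-.4996,P[:,1]+.1236)>.042);print('lug z',k.sum(),np.median(P[k],0))
```

```text
t 29.8 q [-0.074  0.246  1.664 -0.003  1.239  1.998] p [0.6446 0.0525 0.2108] th -2.071 tilt [0.005 0.006] F [0.1 0.3 0.4] M [-0.05 -0.07 -0.01] op 3.98
top knob 80 [ 0.54112031 -0.14305915  0.14719618] [0.15129725 0.15131991 0.15137993 0.15144024 0.15199754 0.15215665
 0.15268439 0.15272527]
lid z [ 0.49892639 -0.1239052   0.14197595]
lug z 35 [ 0.54886139 -0.13708879  0.11581769]
side knob 71 [ 0.54133895 -0.14028063  0.1435126 ] [0.15051238 0.15085822 0.15093358 0.15101852 0.15102132 0.15117079
 0.15135796 0.15175643]
lid z [ 0.49869508 -0.12307234  0.14152835]
lug z 34 [ 0.54823058 -0.13598533  0.11597432]
```

View pics/f.png

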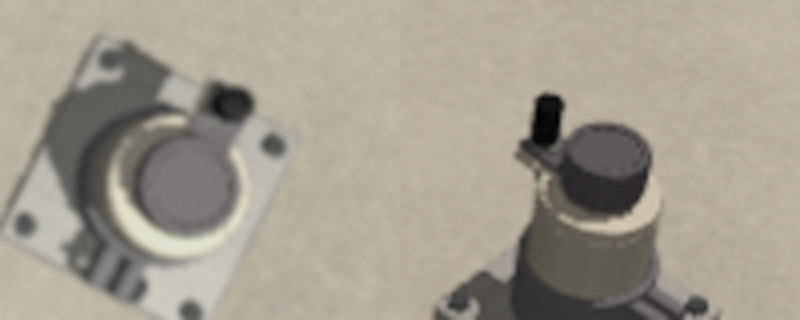

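Run:
```python
from h import *
print(workorder.sign_off()); st()
```

```text
the job is handed in; nothing more can be done
None
the job is handed in; nothing more can be done
```

I screwed the lid down, pushed the larger pin through both eyes, let go and moved the arm clear. The job is handed in; sign-off gave no verdict. The last move ended at 29.8 s of the 72 s allowed.

**Lid:** I turned it about 8.5 rad clockwise in two grips, from a measured start of about 8.53 rad. The tool sank about 8.5 mm as it turned, so the lid should not be a turn short. Fitting the lugs in the pictures before the pin went in put the lid within about 0.03 rad of lined up. The direct eye and plate-bolt readings disagreed with that, by up to about 0.05 rad.

**Pin:** It went down with almost no force until the collar met the lid's lug. The last pictures show it upright, with the knob top at 0.151 m, which is the height expected when it is home.

**Checks that disagreed:**
- The side camera put the lid axis and the eye about 5 mm from where gripping the lid located them. I used the robot's figure for the insertion, shifted about 0.7 mm towards the camera's reading.
- Depth readings of the lid and lug were about 2 mm low in both cameras.

**Other objects:** The smaller pin was still in its hole when I last looked, just after lifting the larger pin out. The arm did not approach the bottle, cup or tube rack. I did not measure any of these again at the end.

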